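# Open the filter unit's hatch and fit its new filter

### The job

Fit the new filter in the bench-top air filter unit: turn both wing fasteners on its hatch a quarter turn to unlocked, swing the hatch up until it stands open by itself, then take the longer of the two filters standing in the stock rack and set it down gently, lying flat on its broad side and fully home, in the seat inside the unit. Leave the hatch standing open so that I can check the fit, leave the shorter filter in the rack, and do not shift or tip the tip box, the bottle or the tube rack.

Things in the scene. Friction and masses are not known exactly. Their poses are not given: they have to be found in the camera images.
- unit: Bench-top air filter unit, fixed, on the left or right half of the bench: white housing 230 (x) by 280 (y) by 116 mm high, origin centre of underside, front (intake slots) at its own -x. A hatch fills its top; wing fasteners and handle on it reach 150 and 158 mm above the bench. Under the hatch is a tub, 190 mm in x, 248 mm in y, floor 20 mm above the bench, with the filter seat in its middle.
- cam_left_grip (a point): Grip point of the left (+y of the unit) quarter-turn wing fastener, on its turning axis, 24 mm above the hatch (140 mm above the bench when shut). Black wing 62 mm long, 14 thick, from 8 to 34 mm above the hatch; the point's x runs along the wing, z along the turning axis, out of the hatch.
- cam_right_grip (a point): The same for the right (-y of the unit) fastener, 184 mm from the left one.
- cam_left (a joint): Left fastener, 0 to 1.571 rad: locked near 0 (starts 0 to 0.3), wing front to back; turned counter-clockwise from above it is unlocked at 1.571 (stop), wing parallel to the unit's front edge; above 1.3 counts. Takes about 0.1 N m, stays where left. Its tongue holds the hatch down until past about 1.1.
- cam_right (a joint): Right fastener: same range, same sense of turn (counter-clockwise from above), same kind of tongue.
- hatch (a joint): Hatch angle, 0 shut to 1.75 rad (leaning a little back). Hinged along its far edge, front edge swings up about the hinge line. Stiff hinge (friction 0.65 N m; hatch 0.55 kg with fittings): it stays where left, about 7 N at the handle lifts it. Above 1.25 counts as standing open.
- hatch_handle (a point): Middle of the hatch's handle: round steel bar 10 mm thick, 70 mm long, parallel to the front edge, its axis 37 mm above the hatch's top face and 165 mm from the hinge line (shut: 153 mm above the bench, 75 mm in front of the unit's centre), between the fasteners. Turns with the hatch; y runs along the bar.
- hatch_hinge (a point): Middle of the hinge line, 116 mm above the bench, 90 mm behind the unit's centre; y along the hinge line; turns with the hatch.
- seat (a point): Centre of the seat's ledge, on which the filter lies, 45 mm above the bench; x along the seat (unit's front to back), z up. Two end pockets, in all 158 by 68 mm inside (4 mm play each way), with end stops and 40 mm long side cheeks 30 mm higher than the ledge. The middle 78 mm is open at both sides (over 85 mm finger room, floor 25 mm below the ledge): let the filter in held by its middle.
- cartridge: The new filter: white pleated block 40 (own x) by 60 (own y) by 150 mm (own z), 0.16 to 0.28 kg, origin centre of its lower end. Stands on end in either compartment of the rack, own z up, top 155 mm above the bench, 55 mm above the rim. In the seat it lies on a 60 by 150 mm face, length along the seat; either end and either broad face may go either way.
- cartridge_center (a point): Middle of the new filter (75 mm from its ends), same axes.
- spare: The shorter filter: 40 by 60 by 120 mm, otherwise alike, on end in the other compartment; origin centre of its lower end. Stays in the rack.
- stock_rack: Grey open-topped rack, fixed, on the other half of the bench from the unit: 111 (x) by 80 (y) by 100 mm high, walls and floor 5 mm, origin centre of underside; two compartments 48 (x) by 70 mm (y) inside, side by side along x at -26.5 and +26.5 mm.
- tip_box: Bystander: pipette-tip box with lid, 85 (x) by 120 (y) by 69 mm high, origin centre of underside.
- bottle: Bystander: round reagent bottle, 56 mm across, 110 mm high, origin centre of underside.
- tube_rack: Bystander: low rack of small tubes behind the stock rack, 60 (x) by 110 (y) by 45 mm high, origin centre of underside.
Things that resemble listed ones, but are neither listed nor needed, are in the scene too. Leave any yellow look-alike of the cartridge alone. What is shaped like the stock_rack but orange is not meant.

How it is judged (in metres and radians):
On the way, in this order (a step that is already met when the one before it is completed fails the run):
1. both wing fasteners turned to unlocked (value of joint each of cam_left, cam_right above 1.3 rad), for 0.1 s.
2. the hatch swung up and standing open (value of joint hatch above 1.25 rad), for 0.2 s.
At the end, for the whole second after the job is handed in: Fasteners above 1.3 rad, hatch above 1.25 rad, new filter at rest in the seat: middle within 7 mm of the seat's centre in length and width, 20 +- 4 mm above the ledge, length within 0.12 rad, flat within 0.06 rad; shorter filter in the rack (origins within 45 mm) (all of step 1 and value of joint hatch above 1.25 rad and x of cartridge_center in the frame of seat between -0.007 and 0.007 m and y of cartridge_center in the frame of seat between -0.007 and 0.007 m and z of cartridge_center in the frame of seat between 0.016 and 0.024 m and angle between the z axis of cartridge and the x axis of seat, either way round below 0.12 rad and angle between the x axis of cartridge and the z axis of seat, either way round below 0.06 rad and linear speed of cartridge below 0.02 m/s and distance between spare and stock_rack below 0.045 m); the robot touches nothing.
It fails at once if the tip box, the bottle or the tube rack shifted by more than 25 mm (distance of any of tip_box, bottle, tube_rack from where it was at the start of the episode above 0.025 m).
It fails at once if the tip box, the bottle or the tube rack tipped by more than 0.35 rad (angle between any of tip_box, bottle, tube_rack's own z axis and vertical above 0.35 rad).
It fails at once if the shorter filter lifted or pulled from its place (more than 30 mm) (distance of spare from where it was at the start of the episode above 0.03 m).
It fails at once if the new filter dropped into the seat (faster than 0.5 m/s inside the unit) (linear speed of cartridge above 0.5 m/s and x of cartridge_center in the frame of seat between -0.06 and 0.06 m and y of cartridge_center in the frame of seat between -0.06 and 0.06 m and z of cartridge_center in the frame of seat below 0.06 m).
It fails at once if the new filter rammed into the unit (more than 60 N) (contact force between cartridge and unit above 60 N).
It also fails if it takes over 72 s, if anything falls off the work surface, if the arm or the gripper's body presses on something with over 40 N, if the wrist force passes 120 N, or if a joint passes its speed limit or range.

### The arm

A 6-joint arm with a two-finger parallel gripper is mounted at the origin on the work surface. World frame = base frame: x ahead of the robot, y to its left, z up, the work surface at z = 0. Lengths are in mm, angles in rad, forces in N, time in s.
With the tool pointing down it reaches from about 350 to 975 mm from the base axis. Payload 7.1 kg.
Tool frame: the origin (TCP) lies between the finger pads; the fingertips stand 19 mm ahead of it and the grasp point (between the pads) is the TCP; y points along the fingers, z is the direction in which the jaws open and shut, and the axes are right-handed (so a half turn about y gives the same grasp; the last joint's range is limited). The gripper opens to 88 mm and grips with 3 to 60 N. Pads are 20 mm wide; open, the fingers measure 115 mm over their backs; the gripper's body (75 mm by 178 mm) begins 61 mm behind the grasp point.
Start: joints at [1.083, 0.423, 1.63, -0, 1.089, -0.019], TCP at [282.353, 557.568, 241.675] pointing down, gripper open.
Joint ranges: [-3, 3], [-0.9, 2.11], [0.09, 2.58], [-1.31, 4.45], [0.11, 2.69], [-2.54, 2.54]. Speed limits (rad/s): [2.39, 2.39, 3.01, 3.14, 3.14, 3.14].

### API

Orientations are given as a rotation vector (axis times angle).
In Python, from workcell import ctrl gives the robot as it stands.
- The arm moves only by the tool servo_tool, never from a script. Its argument "moves" is text: rows parted by semicolons, each of 6 numbers parted by spaces: the shift along the world's x, y, z in m, then the turn, a rotation vector about the world's x, y, z in degrees. A call has 1 to 8 rows; each row is the pose to reach, as a shift and turn from the pose commanded when the call began; what a row does not reach only later rows make up. A row lasts 1/8 s, in which the tool goes at most 62.5 mm and 10.7 degrees, less where a joint would pass 70% of its speed; a pose out of reach is approached as far as the arm can. A call with a gripper value outside its range is refused whole. "hand" is the closure in counts, from 0 (fully open) to 255 (shut), set as the call begins (left out, the last holds). The fingers move at their own pace and stop on an object; the grip force is fixed at half the most. Time passes only in rows, so rows that repeat a pose let the fingers close. It gives the time, the measured TCP pose, the force and the opening at its end, in the units of the state.
- ctrl.get_obs(): the state, without advancing time (a new reading comes with each control period).
- ctrl.get_image(name): name is "side" or "top" or "wrist"; returns a dict with "pixels" (400x640x3 uint8, red, green, blue), "depth" (400x640 float32, mm along the optical axis (not along the pixel's ray), 0 where there is no reading), "vertical_fov" (degrees; the focal length in pixels is half the picture's height over the tangent of half this angle, whatever the lens; pixels are square), "cx", "cy" (the principal point, pixels), "k1" (the pictures are not rectified: a ray, as slopes to the right and down, at radius r is drawn at 1 + k1 r^2 times it, then the intrinsics apply), "xyz" and "attitude" of the camera in the world; the wrist camera has in their place "T_tool_cam" (4x4, takes a point from camera to tool coordinates, whose origin is the TCP and whose axes are the tool frame's). Camera axes: x right, y up, looking along -z (the intrinsics and any distortion apply to the point x, -y, -z); pixel columns grow to the right and rows downward; lengths in mm; the calibration is good to about 2 mm. A picture is of the moment at which its call begins: read the wrist's pose just before it.
- ctrl.close_job(): hands the job in, once; it reports no verdict.
The state is a dict: "t": time; "qpos": joint angles; "qvel": joint speeds; "joint_torque": joint torques, N m; "ee_pos": TCP position; "orientation": TCP orientation; "ft_force": force on the tool from outside, world axes, zero at the start; "moment": the same for the moment, N m; "width": finger opening in mm.
Only numpy, scipy, OpenCV 4.12 (cv2) and the standard library are available. Lean on these libraries where they do the work, as an engineer would, in place of code of your own. Each camera call takes 0.05 s, during which the arm holds its last target.

## Working session

There is one attempt and no reset: what is moved stays moved. The work goes in short steps, Python scripts to look and compute and a tool call to move; the robot and the scene stay as the last step left them, time stands still between calls to the robot, and variables do not carry over. Pictures are saved under pics/ and viewed, and the job is handed in when it is done.

Besides the shell and the picture viewer there is one more tool, called after "Request:" as name(argument=value, ...) on one line, values as JSON. servo_tool: Moves the arm, as the interface text tells. Its arguments: {"type":"object","properties":{"moves":{"type":"string"},"hand":{"type":"number"}},"required":["moves"]}

```bash
ls; mkdir -p pics
cat > h.py <<'E'
import numpy as np,cv2
from scipy.spatial.transform import Rotation as R
from workcell import ctrl
def save(n,im,crop=None,s=1):
    p=im['pixels']
    if crop: p=p[crop[1]:crop[3],crop[0]:crop[2]]
    if s!=1: p=cv2.resize(p,None,fx=s,fy=s,interpolation=cv2.INTER_CUBIC)
    cv2.imwrite('pics/'+n+'.png',p[:,:,::-1])
E
python3 - <<'E'
from h import *
import pickle
for n in ['side','top','wrist']:
    o=ctrl.get_obs();im=ctrl.get_image(n);save(n+'0',im);pickle.dump((o,im),open(n+'0.pkl','wb'))
    print({k:v for k,v in im.items() if k not in('pixels','depth')})
print(o)
E
```

```text
pics
{'vertical_fov': 55.97041216988039, 'cx': 320.0547779144718, 'cy': 197.34338056387463, 'k1': -0.07586836269285967, 'xyz': array([ 134.93347697, -557.39299207,  804.60504735]), 'attitude': array([ 0.74532573, -0.25691821, -0.58209081])}
{'vertical_fov': 47.59258645973605, 'cx': 312.91111556454615, 'cy': 196.37675438624854, 'k1': -0.11299168010957186, 'xyz': array([ 373.10019485,   -9.12516041, 1265.64213859]), 'attitude': array([ 0.11409432, -0.09633827, -1.590496  ])}
{'vertical_fov': 58.57072842771061, 'cx': 310.8067175771615, 'cy': 198.78313428884198, 'k1': -0.0292832672220971, 'T_tool_cam': array([[ 3.91260232e-04, -9.68532476e-01, -2.48886903e-01,
        -6.69169898e+01],
       [ 5.39627339e-04,  2.48887090e-01, -9.68532356e-01,
        -1.43145250e+02],
       [ 9.99999778e-01,  2.44642017e-04,  6.20026223e-04,
         3.12122442e-01],
       [ 0.00000000e+00,  0.00000000e+00,  0.00000000e+00,
         1.00000000e+00]])}
{'t': 0.1, 'qpos': array([ 1.08298037e+00,  4.23791791e-01,  1.63057166e+00,  5.89393467e-06,
        1.08857945e+00, -1.90195597e-02]), 'qvel': array([-1.06921592e-03, -1.99611388e-03, -1.87734172e-03,  1.37459157e-04,
        8.02253776e-04,  6.38683366e-06]), 'joint_torque': array([ 2.26028970e-05, -5.45615923e+01, -2.74325538e+01,  6.44340017e-02,
        1.88108889e-02, -9.40474638e-05]), 'ee_pos': array([282.15790124, 557.17816556, 240.97878325]), 'orientation': array([-1.5406722 ,  0.36792063, -0.36737677]), 'ft_force': array([-0.30515495, -0.03137866,  0.26504516]), 'moment': array([-0.00440164,  0.03327841, -0.01183944]), 'width': 87.76712555606362}
```

View pics/top0.png

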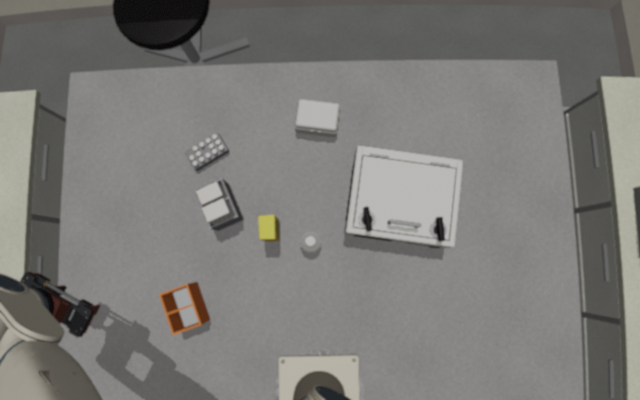

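View pics/side0.png

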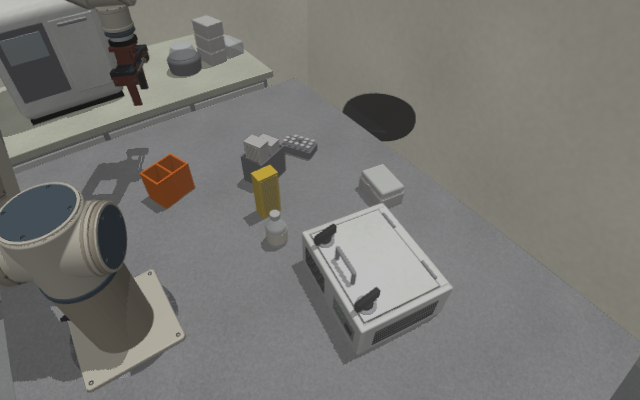

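View pics/wrist0.png

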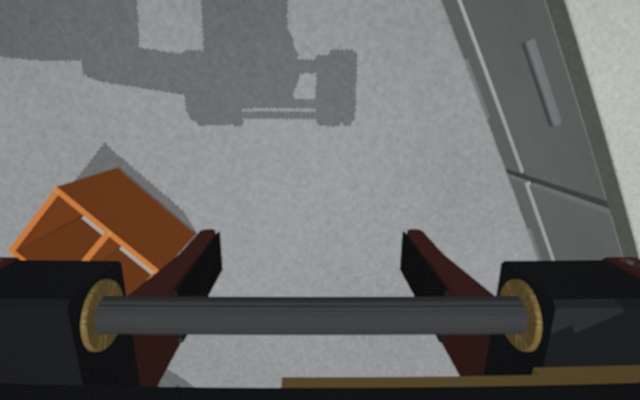

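Top view: stock rack (grey) at about (220,205) with two white filters. Look-alikes are the orange rack (185,307) and the yellow block (268,228). The unit is at about (405,197), bottle (310,242), tip box (318,116), tube rack (207,151).

```bash
cat >> h.py <<'E'
def campose(im,o=None):
    if 'xyz' in im:
        T=np.eye(4);T[:3,:3]=R.from_rotvec(im['attitude']).as_matrix();T[:3,3]=im['xyz'];return T
    T=np.eye(4);T[:3,:3]=R.from_rotvec(o['orientation']).as_matrix();T[:3,3]=o['ee_pos'];return T@im['T_tool_cam']
def K(im):
    f=200/np.tan(np.radians(im['vertical_fov'])/2)
    return np.array([[f,0,im['cx']],[0,f,im['cy']],[0,0,1]])
def dirs(im,uv):
    # inverse of r_d = r(1+k1 r^2)
    uv=np.asarray(uv,float).reshape(-1,1,2)
    p=cv2.undistortPointsIter(uv,K(im),np.array([im['k1'],0,0,0,0]),None,None,(3,60,1e-10)).reshape(-1,2)
    return np.c_[p[:,0],-p[:,1],-np.ones(len(p))]
def pz(im,uv,z,o=None):
    T=campose(im,o);d=dirs(im,uv)@T[:3,:3].T
    return T[:3,3]+d*((z-T[2,3])/d[:,2])[:,None]
def cloud(im,o=None):
    v,u=np.mgrid[0:400,0:640]
    d=dirs(im,np.c_[u.ravel(),v.ravel()])*im['depth'].reshape(-1,1)
    T=campose(im,o);P=d@T[:3,:3].T+T[:3,3];P[im['depth'].ravel()==0]=np.nan
    return P.reshape(400,640,3)
def proj(im,P,o=None):
    T=np.linalg.inv(campose(im,o));q=np.atleast_2d(P)@T[:3,:3].T+T[:3,3]
    a=q[:,0]/-q[:,2];b=-q[:,1]/-q[:,2];s=1+im['k1']*(a*a+b*b);k=K(im)
    return np.c_[a*s*k[0,0]+k[0,2],b*s*k[1,1]+k[1,2]]
E
python3 - <<'E'
from h import *
import pickle
np.set_printoptions(suppress=True,precision=1)
o,t=pickle.load(open('top0.pkl','rb'));_,s=pickle.load(open('side0.pkl','rb'))
C=cloud(t)
for n,(u,v) in dict(bench=(300,300),hatch=(400,190),rk=(220,205),f1=(208,192),f2=(217,210),tip=(318,112),bottle=(310,242),tube=(207,151),orange=(180,300),yel=(268,226)).items(): print(n,C[v,u])
C2=cloud(s)
for n,(u,v) in dict(bench=(250,300),hatch=(370,250),f1=(254,146),f2=(268,143)).items(): print(n,C2[v,u])
save('topU',t,(330,130,480,260),5);save('topR',t,(170,120,290,250),5);save('sideR',s,(220,110,340,200),6);save('sideU',s,(290,190,460,360),4)
E
```

```text
bench [256.2  45.2  -5.8]
hatch [ 539.3 -222.   114.4]
rk [506.7 233.7 151.3]
f1 [544.  270.7 125.8]
f2 [493.6 239.9 157.4]
tip [767.4 -16.3  68. ]
bottle [411.9  12.2 107.7]
tube [675.2 298.5  29.8]
orange [261.1 378.4   4.3]
yel [452.2 114.6 146.7]
bench [ 271.1 -105.8   -0.3]
hatch [ 535.6 -213.4  113.6]
f1 [482.7 228.4 150.6]
f2 [526.9 227.7 142.5]
```

View pics/topU.png

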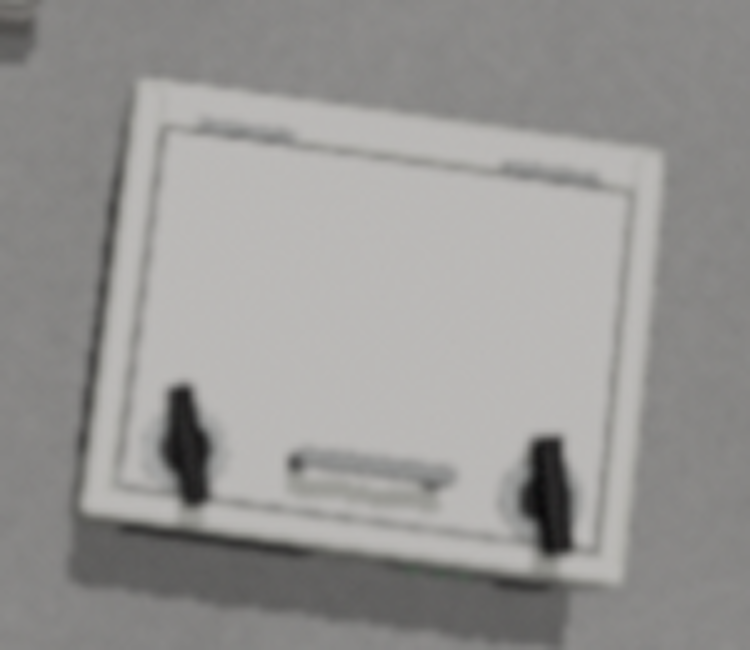

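View pics/topR.png

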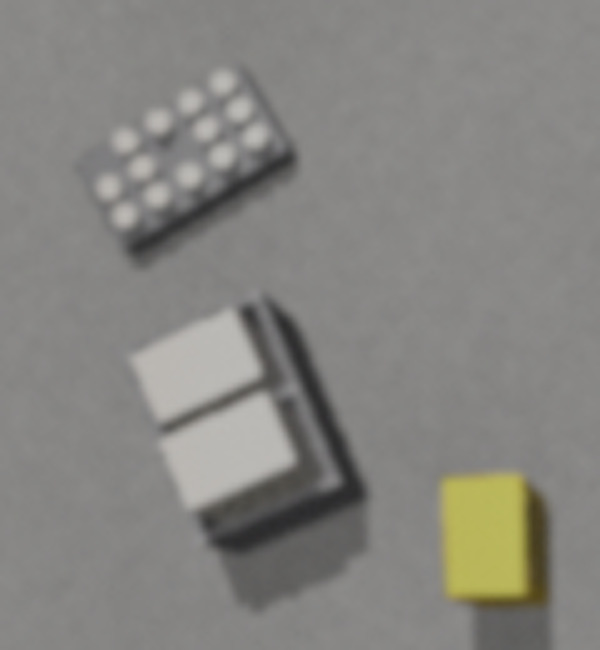

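View pics/sideR.png

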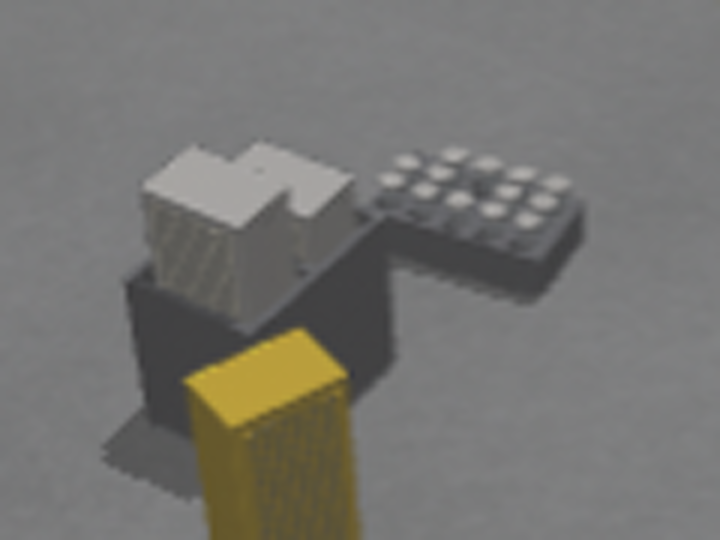

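Run:
```python
from h import *
import pickle
np.set_printoptions(suppress=True,precision=1)
o,t=pickle.load(open('top0.pkl','rb'));_,s=pickle.load(open('side0.pkl','rb'))
def m(pts,ox,oy,sc,z,im=t): return pz(im,(np.array(pts)+.5)/sc-.5+[ox,oy],z)
U=m([(140,80),(663,150),(622,582),(82,515)],330,130,5,116)
c=U.mean(0);print('unit',U[:,:2],c)
ex=(U[0]+U[1]-U[2]-U[3]);ey=(U[0]+U[3]-U[1]-U[2]);print('len',np.linalg.norm(ex)/2,np.linalg.norm(ey)/2)
yx=np.arctan2(ex[1],ex[0]);yy=np.arctan2(-ey[0],ey[1]);print('yaw',yx,yy)
yaw=(yx+1.5*yy)/2.5
Ru=R.from_euler('z',yaw).as_matrix()
def loc(x,y,z): return c*[1,1,0]+Ru@[x,y,z]
W=m([(180,385),(198,505),(547,437),(560,553)],330,130,5,150)
print('wings',W[:,:2]);
for i in(0,2):
    print('mid',(W[i]+W[i+1])/2,'len',np.linalg.norm(W[i]-W[i+1]),'ang rel unit',np.arctan2(*(W[i]-W[i+1])[[1,0]])-yaw)
h=m([(290,458),(455,470)],330,130,5,157);print('handle',h,h.mean(0),'pred',loc(-75,0,153))
for z,p in((155,[(160,438),(262,392),(300,468),(190,512)]),(125,[(130,357),(238,308),(265,375),(165,428)])):
    F=m(p,170,120,5,z);print('filt',F[:,:2],F.mean(0),[np.linalg.norm(F[i]-F[i-1]) for i in range(4)],[np.arctan2(*(F[i-1]-F[i])[[1,0]]) for i in range(4)])
F=m([(142,188),(192,145),(290,192),(240,228)],220,110,6,155,s);print('filt side',F[:,:2],F.mean(0))
# check unit in side
print(proj(s,[loc(a,b,116) for a,b in((115,140),(115,-140),(-115,-140),(-115,140))]))
print(proj(s,[loc(-75,35,153),loc(-75,-35,153)]))
# rack
Rk=m([(268,293),(345,480)],170,120,5,100);print('rack',Rk)
B=m([(245,65),(295,150),(130,255),(75,165)],170,120,5,40);print('tube',B.mean(0))
```

```text
unit [[ 658.2 -116.8]
 [ 615.5 -389.5]
 [ 392.2 -353.7]
 [ 433.3  -79.6]] [ 524.8 -234.9  116. ]
len 227.1038153479876 276.5621468177227
yaw -0.16145412090027456 -0.15211328679862085
wings [[ 494.6 -128. ]
 [ 435.  -134.7]
 [ 464.3 -309.8]
 [ 406.8 -313.2]]
mid [ 464.8 -131.3  150. ] len 59.941607771995905 ang rel unit 0.2687119493980684
mid [ 435.5 -311.5  150. ] len 57.643121187791124 ang rel unit 0.21496671353555832
handle [[ 456.6 -180.   157. ]
 [ 448.6 -261.2  157. ]] [ 452.6 -220.6  157. ] pred [ 450.7 -223.3  153. ]
filt [[501.7 279.3]
 [523.6 228. ]
 [485.3 208.8]
 [464.5 263.9]] [493.8 245.  155. ] [np.float64(40.280404263451075), np.float64(55.78469731767912), np.float64(42.91041702511963), np.float64(58.82043459245898)] [np.float64(-2.7481248905307174), np.float64(1.9745314623078014), np.float64(0.46358477233406065), np.float64(-1.2105173674243668)]
filt [[547.4 303.2]
 [571.6 247.2]
 [536.4 232.9]
 [510.3 284.5]] [541.4 267.  125. ] [np.float64(41.589405976643036), np.float64(61.06012109627041), np.float64(37.886676433918126), np.float64(57.88794853130098)] [np.float64(-2.6750650601615984), np.float64(1.9767566973271409), np.float64(0.3856628657740396), np.float64(-1.1020134565582427)]
filt side [[466.5 261.2]
 [502.3 278.2]
 [522.6 218.7]
 [489.8 208. ]] [495.3 241.5 155. ]
[[381.6 201.1]
 [453.6 286.8]
 [360.5 333.8]
 [299.6 231.6]]
[[336.5 248.5]
 [352.8 273.4]]
rack [[583.5 236.9 100. ]
 [484.1 196.  100. ]]
tube [671.8 296.5  40. ]
```

View pics/sideU.png

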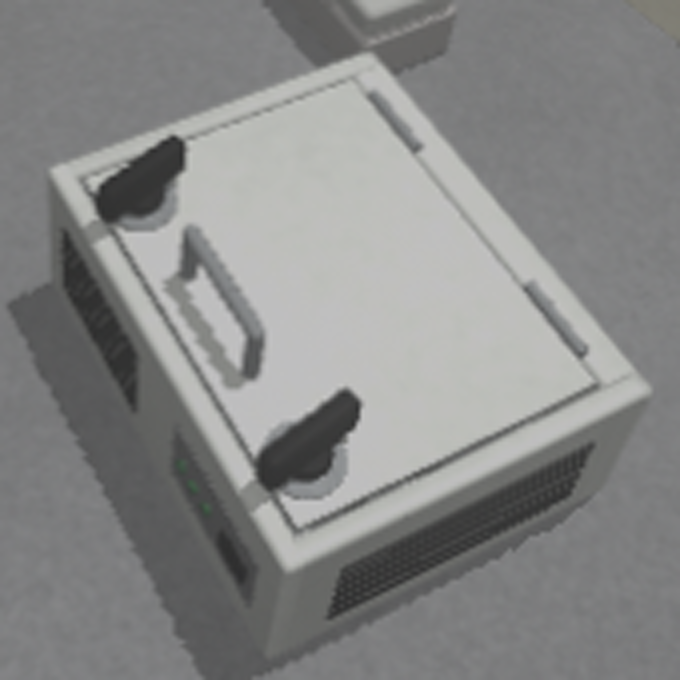

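Run:
```python
from h import *
o=ctrl.get_obs();print(R.from_rotvec(o['orientation']).as_matrix().round(3),o['t'])
```

```text
[[ 0.892 -0.001  0.452]
 [-0.452 -0.001  0.892]
 [-0.    -1.    -0.001]] 0.15
```

Request:
servo_tool(moves="0.183 -0.748 0.06 0 0 -147;0.183 -0.748 0.06 0 0 -147;0.183 -0.748 0.06 0 0 -147;0.183 -0.748 0.06 0 0 -147;0.183 -0.748 0.06 0 0 -147;0.183 -0.748 0.06 0 0 -147;0.183 -0.748 0.06 0 0 -147;0.183 -0.748 0.06 0 0 -147")

```text
t: 1.15
ee_pos: [400.9, 71.5, 280.9]
orientation: [-0.99, 1.5, -1.5]
ft_force: [1.8, 0.6, 0.2]
width: 87.9
```

```bash
cat >> h.py <<'E'
def jaw(o=None):
    o=o or ctrl.get_obs();M=R.from_rotvec(o['orientation']).as_matrix();return M,np.degrees(np.arctan2(M[1,2],M[0,2]))
E
python3 - <<'E'
from h import *
o=ctrl.get_obs();print(o['ee_pos'],jaw(o),o['qpos'],np.degrees(-1.46))
E
```

```text
[400.91049175  71.4608397  280.86537693] (array([[-3.93009412e-01,  7.14757261e-04,  9.19534171e-01],
       [-9.19534353e-01,  1.51264365e-04, -3.93009607e-01],
       [-4.19999222e-04, -9.99999733e-01,  5.97795536e-04]]), np.float64(-23.141900409378298)) [1.47135795e-01 3.71078470e-02 2.04173909e+00 5.13461575e-05
 1.06201650e+00 5.51013032e-01] -83.6518380891002
```

Request:
servo_tool(moves="0.064 -0.262 0.02 0 0 -60;0.064 -0.262 0.02 0 0 -60;0.064 -0.262 0.02 0 0 -60;0.064 -0.262 0.02 0 0 -60;0.064 -0.262 0.02 0 0 -60;0.064 -0.262 0.02 0 0 -60;0.064 -0.262 0.02 0 0 -60", hand=100)

```text
t: 2.02
ee_pos: [464.5, -188.9, 300.2]
orientation: [-0.137, 2.157, -2.156]
ft_force: [-0.3, -0.4, 1.1]
width: 53.4
```

Run:
```python
from h import *
import pickle
o=ctrl.get_obs();print(o['ee_pos'],jaw(o)[1],o['qpos'],o['width'],o['t'])
im=ctrl.get_image('wrist');pickle.dump((o,im),open('w1.pkl','wb'));save('w1',im)
```

```text
[ 464.54255997 -188.89549895  300.19164856] -82.78754292812626 [-4.09972405e-01  1.70810305e-01  1.83952648e+00  6.52501673e-05
  1.13197713e+00  1.03491493e+00] 53.354543828259075 2.025
```

View pics/w1.png

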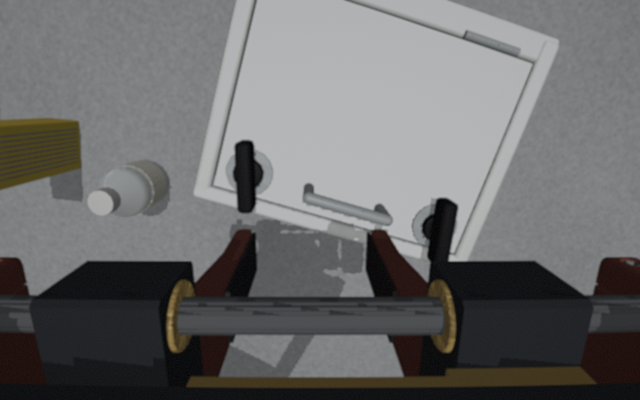

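Run:
```python
from h import *
import pickle
o,im=pickle.load(open('w1.pkl','rb'));save('w1c',im,(190,110,480,270),2.75)
```

```text
(no output)
```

View pics/w1c.png

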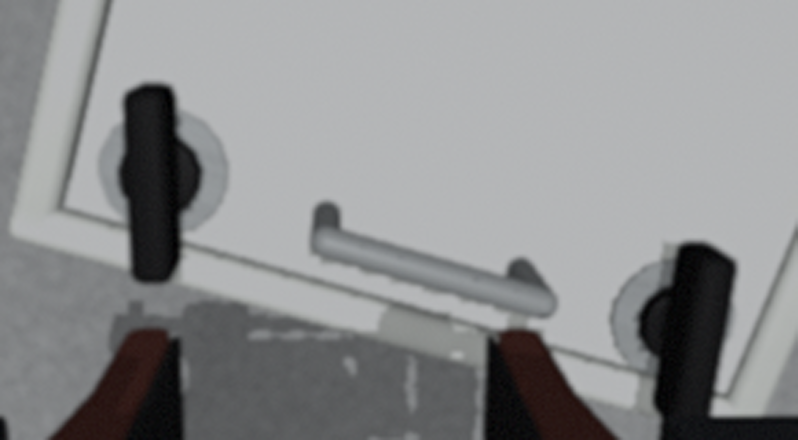

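Run:
```python
from h import *
import pickle
np.set_printoptions(suppress=True,precision=1)
o,im=pickle.load(open('w1.pkl','rb'))
def m(pts,z): return pz(im,(np.array(pts)+.5)/2.75-.5+[190,110],z,o)
r=m([(164,170),(675,322)],117);print('rings',r,np.linalg.norm(r[0]-r[1]))
d=r[0]-r[1];yaw=np.arctan2(-d[0],d[1]);print('yaw',yaw)
h=m([(315,242),(552,300)],155);print('handle',h,h.mean(0),np.linalg.norm(h[0]-h[1]))
c=(r[0]+r[1])/2+R.from_euler('z',yaw).apply([75,0,0]);print('unit c',c)
W=m([(150,90),(154,278),(700,250)],150);print(W,np.arctan2(*(W[0]-W[1])[[1,0]]),(W[0]+W[1])/2)
e=m([(15,225),(95,250),(365,328)],116);print('front edge',e)
print(pz(im,[(195,193),(557,42)],116,o))
C=cloud(im,o);print(C[100,400],C[60,300])
```

```text
rings [[ 467.7 -131.1  117. ]
 [ 436.2 -314.   117. ]] 185.5830050456022
yaw -0.17061568067209165
handle [[ 459.  -184.3  155. ]
 [ 449.8 -259.1  155. ]] [ 454.4 -221.7  155. ] 75.37092897061332
unit c [ 525.9 -235.3  117. ]
[[ 497.9 -130.   150. ]
 [ 439.9 -135.9  150. ]
 [ 470.2 -303.3  150. ]] 0.10052625016154931 [ 468.9 -132.9  150. ]
front edge [[ 442.   -81.6  116. ]
 [ 436.6 -109.6  116. ]
 [ 420.1 -206.   116. ]]
[[ 440.5  -81.5  116. ]
 [ 614.7 -385.2  116. ]]
[ 548.5 -258.2  116.3] [ 570.4 -166.3  117.2]
```

Request:
servo_tool(moves="0.002 0.058 -0.05 0 0 -1.4;0.002 0.058 -0.1 0 0 -1.4;0.002 0.058 -0.12 0 0 -1.4;0.002 0.058 -0.138 0 0 -1.4;0.002 0.058 -0.148 0 0 -1.4;0.002 0.058 -0.158 0 0 -1.4;0.002 0.058 -0.158 0 0 -1.4")

```text
t: 2.95
ee_pos: [466.6, -130.5, 142.2]
orientation: [-0.111, 2.17, -2.169]
ft_force: [0.1, 0.3, -0.1]
width: 53.4
```

Run:
```python
from h import *
import pickle
o=ctrl.get_obs();print(o['ee_pos'],jaw(o)[1],o['qpos'],o['width'],o['t'],o['ft_force'])
im=ctrl.get_image('wrist');pickle.dump((o,im),open('w2.pkl','wb'));save('w2',im)
```

```text
[ 466.6332713  -130.52811812  142.22399067] -84.17073304046505 [-2.97314634e-01  3.73151168e-01  2.00491288e+00  2.69525491e-06
  7.64181906e-01  1.17173977e+00] 53.42524970867244 2.95 [ 0.12316067  0.3264378  -0.06758306]
```

View pics/w2.png

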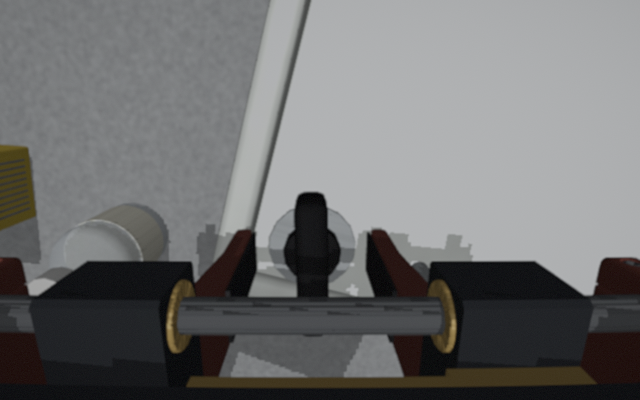

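The wing (about (311,240)) sits centred between the fingers. Grip it and turn it.

Request:
servo_tool(moves="0 0 0 0 0 0;0 0 0 0 0 0;0 0 0 0 0 0;0 0 0 0 0 0", hand=255)

```text
t: 3.5
ee_pos: [467.0, -130.9, 142.8]
orientation: [-0.109, 2.169, -2.17]
ft_force: [0.3, -1.9, 2.5]
width: 26.6
```

Request:
servo_tool(moves="0 0 0 0 0 10;0 0 0 0 0 20;0 0 0 0 0 30;0 0 0 0 0 40;0 0 0 0 0 50;0 0 0 0 0 60;0 0 0 0 0 68;0 0 0 0 0 74")

```text
t: 4.5
ee_pos: [466.8, -130.6, 142.8]
orientation: [-1.121, 1.337, -1.337]
ft_force: [-1.0, 0.2, 3.3]
width: 26.8
```

Run:
```python
from h import *
o=ctrl.get_obs();print(o['ee_pos'],jaw(o)[1],o['qpos'],o['width'],o['t'],o['ft_force'],o['moment'])
```

```text
[ 466.77883203 -130.62279514  142.76360977] -9.999515324606698 [-2.97471460e-01  3.72180263e-01  2.00466536e+00  1.42391312e-04
  7.64772973e-01 -1.23049736e-01] 26.787221378897595 4.5 [-1.03787746  0.24209244  3.27264463] [-0.06682288  0.3554759  -0.11333302]
```

Run:
```python
from h import *
import pickle
im=ctrl.get_image('wrist');save('w3',im)
im=ctrl.get_image('side');save('s3',im,(290,130,460,330),3.5)
```

```text
(no output)
```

View pics/w3.png

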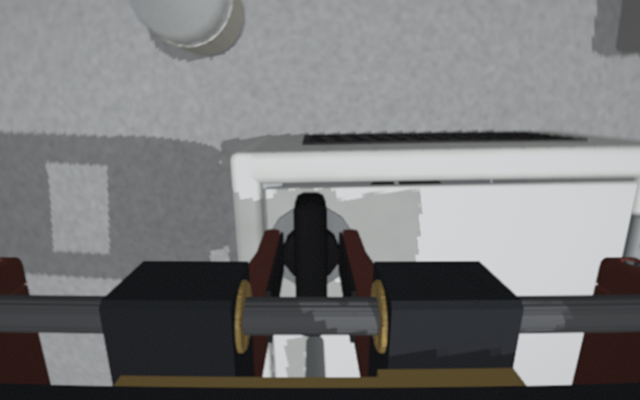

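View pics/s3.png

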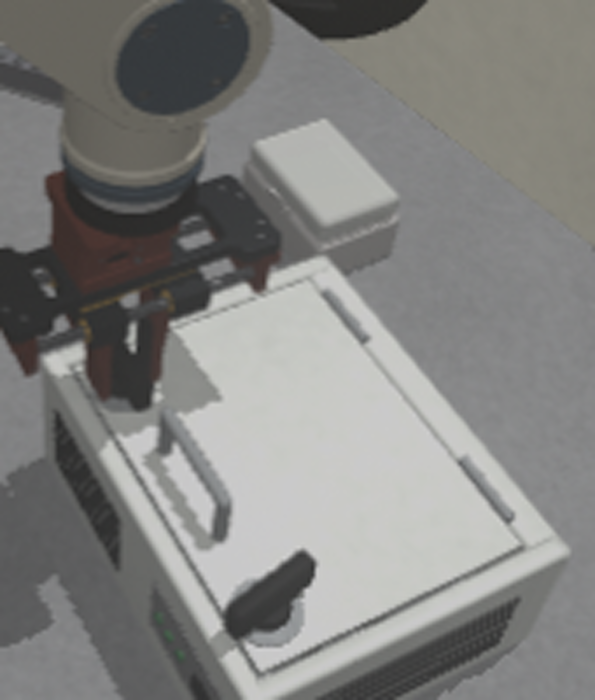

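Request:
servo_tool(moves="0 0 0 0 0 0;0 0 0 0 0 0;0 0 0.045 0 0 0;-0.01 -0.06 0.05 0 0 -10;-0.02 -0.12 0.05 0 0 -20;-0.03 -0.182 0.05 0 0 -30;-0.03 -0.182 0.05 0 0 -40;-0.03 -0.182 0.05 0 0 -50", hand=100)

```text
t: 5.6
ee_pos: [436.3, -313.6, 192.1]
orientation: [-0.506, 1.935, -1.934]
ft_force: [1.0, 0.2, 0.6]
width: 53.3
```

Request:
servo_tool(moves="0 0 0 0 0 -10;0 0 0 0 0 -20;0 0 0 0 0 -27;0 0 0 0 0 -27")

```text
t: 6.1
ee_pos: [436.7, -312.6, 192.3]
orientation: [-0.054, 2.197, -2.196]
ft_force: [0.1, -0.0, -0.2]
width: 53.7
```

Run:
```python
from h import *
import pickle
o=ctrl.get_obs();print(o['ee_pos'],jaw(o)[1],o['qpos'],o['width'],o['t'],o['ft_force'],o['moment'])
im=ctrl.get_image('wrist');save('w4',im);pickle.dump((o,im),open('w4.pkl','wb'))
```

```text
[ 436.74702442 -312.5675553   192.30569001] -87.17809373321246 [-6.43351713e-01  3.61252588e-01  1.86265558e+00  6.04357278e-05
  9.18021394e-01  8.78156313e-01] 53.722239814701986 6.1 [ 0.10282277 -0.04543406 -0.24092568] [-0.00145749  0.15860328 -0.00214587]
```

View pics/w4.png

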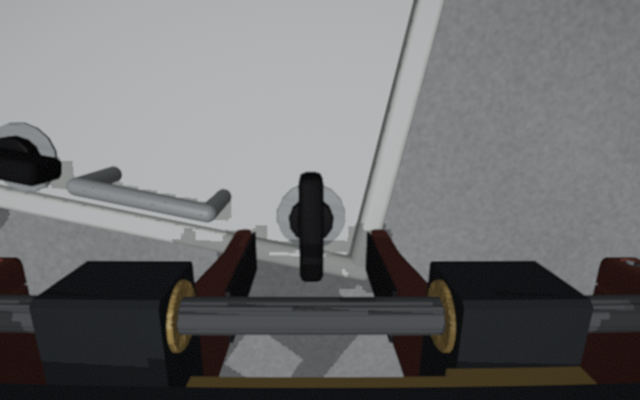

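Right wing at (312,225), aligned and centred. The left wing at (25,160) is parallel to the front edge.

Request:
servo_tool(moves="0 0 -0.02 0 0 0;0 0 -0.04 0 0 0;0 0 -0.05 0 0 0;0 0 -0.05 0 0 0")

```text
t: 6.65
ee_pos: [436.5, -312.4, 142.0]
orientation: [-0.056, 2.198, -2.196]
ft_force: [0.4, -1.4, -0.1]
width: 53.3
```

Request:
servo_tool(moves="0 0 0 0 0 0;0 0 0 0 0 0;0 0 0 0 0 0;0 0 0 0 0 0", hand=255)

```text
t: 7.15
ee_pos: [437.1, -312.6, 143.0]
orientation: [-0.053, 2.196, -2.197]
ft_force: [-1.0, 1.9, 3.8]
width: 26.8
```

Request:
servo_tool(moves="0 0 0 0 0 10;0 0 0 0 0 20;0 0 0 0 0 30;0 0 0 0 0 40;0 0 0 0 0 50;0 0 0 0 0 60;0 0 0 0 0 69;0 0 0 0 0 77")

```text
t: 8.15
ee_pos: [437.1, -312.6, 143.0]
orientation: [-1.122, 1.335, -1.336]
ft_force: [-0.6, 2.1, 3.7]
width: 26.4
```

Request:
servo_tool(moves="0 0 0 0 0 0;0 0 0 0 0 0;0 0 0.045 0 0 0;0 0 0.06 0 0 0", hand=130)

```text
t: 8.65
ee_pos: [437.7, -313.4, 204.4]
orientation: [-1.118, 1.337, -1.343]
ft_force: [0.1, 0.3, 0.3]
width: 43.1
```

Run:
```python
from h import *
import pickle
o=ctrl.get_obs();print(o['ee_pos'],jaw(o)[1],o['qpos'],o['width'],o['t'],o['ft_force'],o['moment'])
im=ctrl.get_image('wrist');save('w5',im);pickle.dump((o,im),open('w5.pkl','wb'))
im=ctrl.get_image('side');save('s5',im,(290,130,460,330),3)
```

```text
[ 437.68883088 -313.39390677  204.40383766] -10.296675406095009 [-6.43443439e-01  3.44502656e-01  1.85360903e+00 -1.39987680e-04
  9.40296679e-01 -4.63648068e-01] 43.055812526984774 8.65 [0.12859364 0.27026947 0.30385239] [-0.09432204  0.1027441   0.02826779]
```

View pics/w5.png

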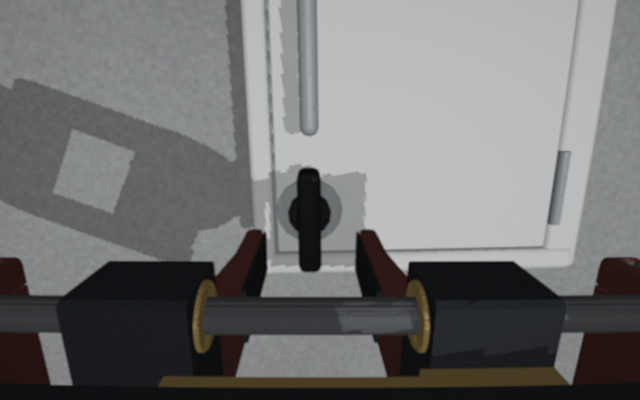

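View pics/s5.png

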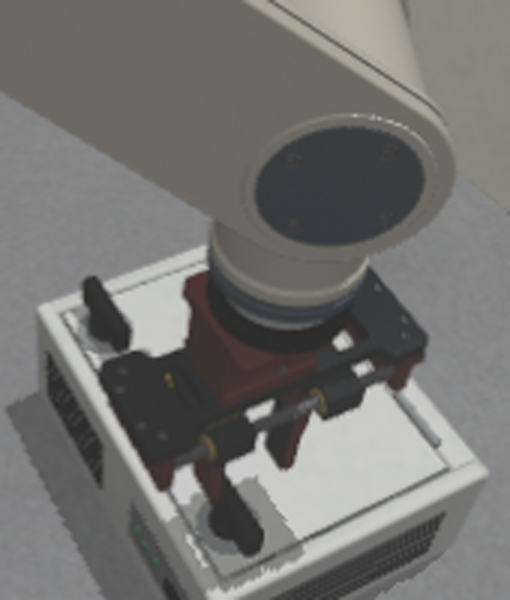

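Request:
servo_tool(moves="0.007 0.05 0 0 0 1;0.014 0.091 0 0 0 1;0.014 0.091 -0.02 0 0 1;0.014 0.091 -0.04 0 0 1;0.014 0.091 -0.051 0 0 1;0.014 0.091 -0.051 0 0 1")

```text
t: 9.5
ee_pos: [450.0, -221.3, 150.3]
orientation: [-1.13, 1.329, -1.325]
ft_force: [1.4, -0.0, -0.2]
width: 42.9
```

Run:
```python
from h import *
import pickle
o=ctrl.get_obs();print(o['ee_pos'],jaw(o)[1],o['qpos'],o['width'],o['t'],o['ft_force'],o['moment'])
im=ctrl.get_image('wrist');save('w6',im);pickle.dump((o,im),open('w6.pkl','wb'))
```

```text
[ 449.99893302 -221.33631203  150.25005286] -9.229944920752606 [-4.80831741e-01  3.80954701e-01  1.96340036e+00 -3.38400004e-05
  7.99928815e-01 -3.19714147e-01] 42.88445895639983 9.5 [ 1.44956551 -0.02461147 -0.15414222] [-0.0532813   0.08175386 -0.02350815]
```

View pics/w6.png

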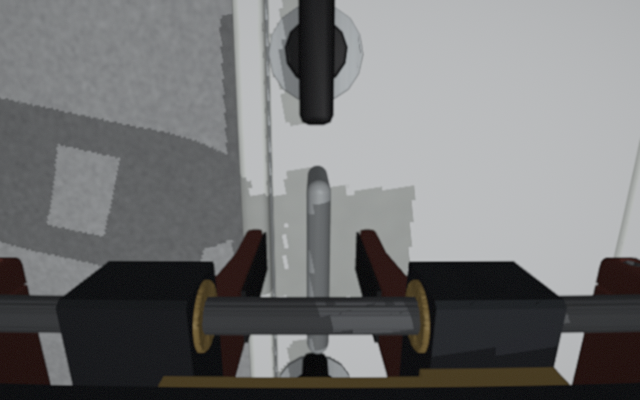

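Request:
servo_tool(moves="0.002 0 0.002 0 0 0;0.002 0 0.002 0 0 0;0.002 0 0.002 0 0 0;0.002 0 0.002 0 0 0;0.002 0 0.002 0 0 0", hand=255)

```text
t: 10.18
ee_pos: [452.9, -221.7, 153.8]
orientation: [-1.129, 1.326, -1.327]
ft_force: [-1.2, 1.0, 3.6]
width: 8.8
```

Run:
```python
from h import *
o=ctrl.get_obs();print(o['ee_pos'],o['width'],o['t'],o['ft_force'],o['moment'])
for i in range(25):
    th=i*.065;X=165-165*np.cos(th)+37*np.sin(th);Z=165*np.sin(th)+37*np.cos(th)-37
    print(i,round(th,3),'%.3f %.3f %.3f'%(X*.987/1e3,-X*.162/1e3,Z/1e3))
```

```text
[ 452.89522407 -221.7066907   153.77177178] 8.842590184533874 10.175 [-1.205019    1.02484045  3.62160541] [-0.01798576  0.10464854  0.00839514]
0 0.0 0.000 -0.000 0.000
1 0.065 0.003 -0.000 0.011
2 0.13 0.006 -0.001 0.021
3 0.195 0.010 -0.002 0.031
4 0.26 0.015 -0.002 0.041
5 0.325 0.020 -0.003 0.051
6 0.39 0.026 -0.004 0.060
7 0.455 0.033 -0.005 0.069
8 0.52 0.040 -0.007 0.077
9 0.585 0.047 -0.008 0.085
10 0.65 0.055 -0.009 0.092
11 0.715 0.064 -0.010 0.099
12 0.78 0.073 -0.012 0.105
13 0.845 0.082 -0.013 0.111
14 0.91 0.092 -0.015 0.116
15 0.975 0.102 -0.017 0.120
16 1.04 0.112 -0.018 0.124
17 1.105 0.122 -0.020 0.127
18 1.17 0.133 -0.022 0.129
19 1.235 0.144 -0.024 0.131
20 1.3 0.154 -0.025 0.132
21 1.365 0.165 -0.027 0.132
22 1.43 0.176 -0.029 0.132
23 1.495 0.187 -0.031 0.130
24 1.56 0.198 -0.032 0.128
```

Request:
servo_tool(moves="0.003 0 0.011 0 0 0;0.006 -0.001 0.021 0 0 0;0.01 -0.002 0.031 0 0 0;0.015 -0.002 0.041 0 0 0;0.02 -0.003 0.051 0 0 0;0.026 -0.004 0.06 0 0 0;0.033 -0.005 0.069 0 0 0;0.04 -0.007 0.077 0 0 0")

```text
t: 11.18
ee_pos: [490.4, -227.8, 230.6]
orientation: [-1.133, 1.332, -1.322]
ft_force: [-10.0, 1.7, -1.6]
width: 9.1
```

Run:
```python
from h import *
o=ctrl.get_obs();print(o['ee_pos'],o['width'],o['t'],o['ft_force'],o['moment'])
im=ctrl.get_image('side');save('s7',im,(290,90,480,330),2.4)
```

```text
[ 490.39609545 -227.81588003  230.55449006] 9.110993423741439 11.175 [-10.03650872   1.72106039  -1.60020317] [0.13354116 1.92953571 0.00219966]
```

View pics/s7.png

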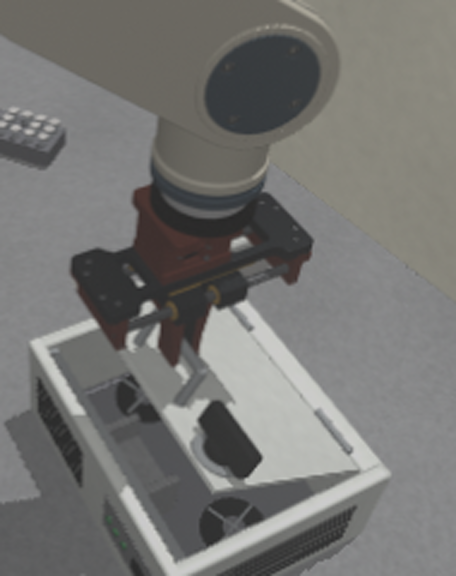

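Request:
servo_tool(moves="0.007 -0.001 0.008 0 0 0;0.015 -0.002 0.015 0 0 0;0.024 -0.003 0.022 0 0 0;0.033 -0.005 0.028 0 0 0;0.042 -0.006 0.034 0 0 0;0.052 -0.008 0.039 0 0 0;0.062 -0.01 0.043 0 0 0;0.072 -0.011 0.047 0 0 0")

```text
t: 12.22
ee_pos: [563.6, -239.7, 280.2]
orientation: [-1.131, 1.328, -1.326]
ft_force: [-10.7, -2.4, 8.4]
width: 9.2
```

Run:
```python
from h import *
o=ctrl.get_obs();print(o['ee_pos'],o['width'],o['t'],o['ft_force'],o['moment'],o['qpos'])
im=ctrl.get_image('side');save('s8',im,(290,60,500,330),2.2)
```

```text
[ 563.57255699 -239.68194224  280.24339073] 9.21041228723997 12.225 [-10.74699709  -2.44487936   8.43559194] [-0.33326881  2.0342801  -0.03599215] [-4.20909337e-01  3.65266733e-01  1.62304498e+00 -1.47223889e-03
  1.15550117e+00 -2.59740549e-01]
```

View pics/s8.png

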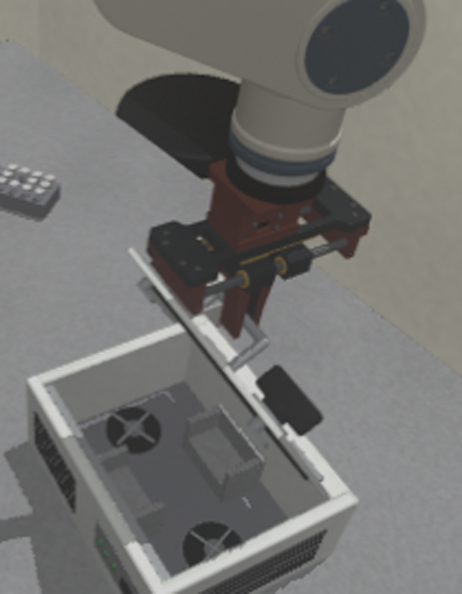

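Request:
servo_tool(moves="0.01 -0.002 0.003 0 0 0;0.021 -0.004 0.005 0 0 0;0.032 -0.006 0.007 0 0 0;0.042 -0.007 0.008 0 0 0;0.053 -0.009 0.008 0 0 0;0.064 -0.011 0.008 0 0 0;0.075 -0.013 0.006 0 0 0;0.075 -0.013 0.006 0 0 0")

```text
t: 13.28
ee_pos: [641.3, -252.6, 285.7]
orientation: [-1.127, 1.324, -1.328]
ft_force: [1.1, 0.5, 3.1]
width: 9.0
```

Run:
```python
from h import *
o=ctrl.get_obs();print(o['ee_pos'],o['width'],o['t'],o['ft_force'],o['moment'],o['qpos'])
im=ctrl.get_image('side');save('s9',im,(290,60,500,330),2.2)
```

```text
[ 641.31601895 -252.62671199  285.68506234] 8.989146414134607 13.275 [1.12930667 0.51426891 3.089934  ] [-0.16964256 -0.1310828   0.01288132] [-3.92817291e-01  4.75788292e-01  1.43932298e+00  7.53264219e-04
  1.22313725e+00 -2.32659944e-01]
```

View pics/s9.png

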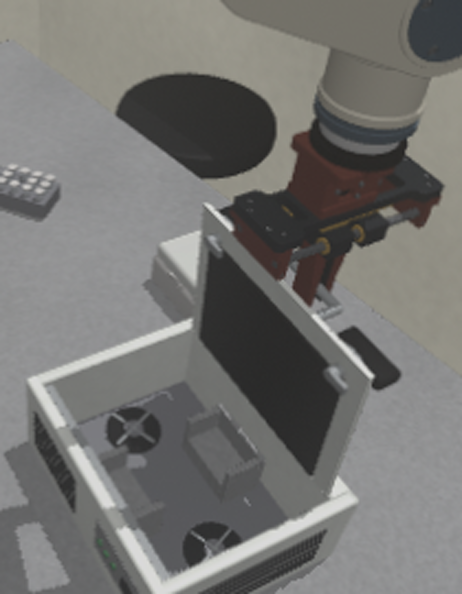

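Request:
servo_tool(moves="0 0 0 0 0 0;0 0 0 0 0 0;0 0 0.02 0 0 0;0 0 0.05 0 0 0;0 0 0.08 0 0 0;0 0 0.12 0 0 0", hand=185)

```text
t: 14.08
ee_pos: [639.4, -252.5, 405.2]
orientation: [-1.129, 1.327, -1.326]
ft_force: [0.4, -0.3, 0.1]
width: 24.1
```

Run:
```python
from h import *
o=ctrl.get_obs();print(o['ee_pos'],o['width'],o['t'],o['ft_force'],o['moment'],o['qpos'])
im=ctrl.get_image('side');save('s10',im,(290,60,500,330),2.2)
```

```text
[ 639.39397425 -252.49460555  405.17695474] 24.13145578592566 14.075 [ 0.42976761 -0.32895131  0.11567437] [-0.08435436  0.02119021  0.0200536 ] [-3.93436773e-01  3.93475336e-01  1.30083264e+00  6.21609111e-05
  1.44801123e+00 -2.32752891e-01]
```

View pics/s10.png

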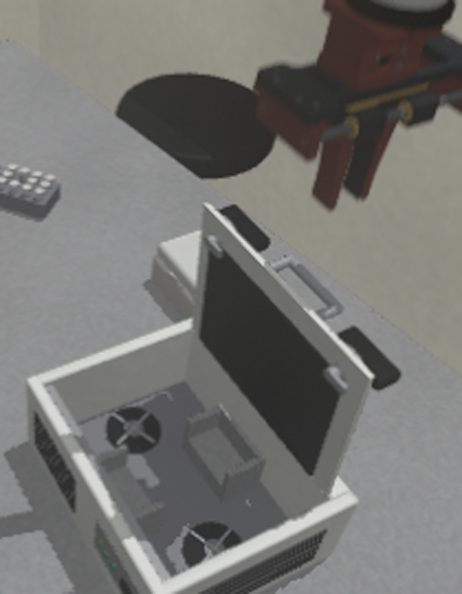

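Hatch stands open by itself. Now the rack.

Request:
servo_tool(moves="-0.145 0.495 -0.06 0 0 -57;-0.145 0.495 -0.06 0 0 -57;-0.145 0.495 -0.06 0 0 -57;-0.145 0.495 -0.06 0 0 -57;-0.145 0.495 -0.06 0 0 -57;-0.145 0.495 -0.06 0 0 -57;-0.145 0.495 -0.06 0 0 -57;-0.145 0.495 -0.06 0 0 -57", hand=0)

```text
t: 15.12
ee_pos: [501.7, 219.0, 347.9]
orientation: [-0.417, 1.992, -1.991]
ft_force: [1.0, -0.2, 0.3]
width: 87.8
```

Request:
servo_tool(moves="0 0 0 0 0 0;0 0 0 0 0 0")

```text
t: 15.38
ee_pos: [502.5, 217.0, 347.4]
orientation: [-0.42, 1.991, -1.992]
ft_force: [0.6, -0.1, -0.2]
width: 87.7
```

Run:
```python
from h import *
import pickle
o=ctrl.get_obs();print(o['ee_pos'],o['width'],o['t'],jaw(o)[1],o['qpos'],o['qvel'])
im=ctrl.get_image('wrist');save('w11',im);pickle.dump((o,im),open('w11.pkl','wb'))
```

```text
[502.45499926 217.03907251 347.43768314] 87.65005475726502 15.375 -66.14915110549964 [ 3.86223252e-01  1.98676781e-01  1.69267581e+00 -4.33175837e-04
  1.24927508e+00  1.54088022e+00] [-0.0318729   0.00149195  0.00271277 -0.00272835 -0.00316954  0.0007825 ]
```

View pics/w11.png

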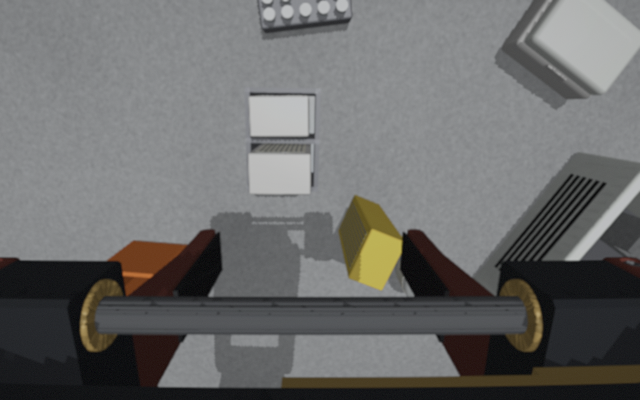

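Run:
```python
from h import *
import pickle
o,im=pickle.load(open('w11.pkl','rb'));save('w11c',im,(235,80,335,210),4.5)
```

```text
(no output)
```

View pics/w11c.png

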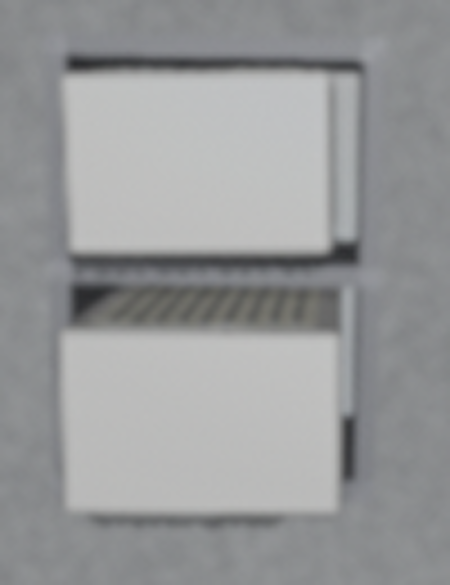

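Run:
```python
from h import *
import pickle
np.set_printoptions(suppress=True,precision=2)
o,im=pickle.load(open('w11.pkl','rb'))
for z,p in((155,[(62,330),(340,330),(340,512),(67,512)]),(125,[(65,70),(330,70),(332,250),(72,252)])):
    F=pz(im,(np.array(p)+.5)/4.5-.5+[235,80],z,o)
    e=F[1]-F[0]+F[2]-F[3];g=F[0]-F[3]+F[1]-F[2]
    print(F[:,:2],F.mean(0),np.linalg.norm(e)/2,np.linalg.norm(g)/2,'x-angle deg',np.degrees(np.arctan2(e[1],e[0]))+90,np.degrees(np.arctan2(g[1],g[0])))
c=cloud(im,o);print(c[170,280],c[115,280])
```

```text
[[503.27 281.14]
 [526.76 227.88]
 [490.91 212.07]
 [467.16 265.86]] [497.03 246.73 155.  ] 58.504778252796996 39.19251004549859 x-angle deg 23.808906802881808 23.367959627956242
[[551.22 304.74]
 [574.65 251.47]
 [539.05 235.33]
 [515.01 288.79]] [544.98 270.08 125.  ] 58.40485855456043 39.32953580756054 x-angle deg 23.978234914248006 24.071912512549275
[500.41 247.6  155.64] [545.94 269.24 126.49]
```

Request:
servo_tool(moves="0 0.01 -0.03 -4 9 0;0 0.02 -0.06 -8 18.1 0;0 0.031 -0.09 -12 27.3 0;0 0.031 -0.12 -16 36.4 0;0 0.031 -0.127 -18.1 41.2 0;0 0.031 -0.127 -18.1 41.2 0")

```text
t: 16.18
ee_pos: [503.0, 246.5, 217.4]
orientation: [1.16, -1.694, 2.015]
ft_force: [0.4, 0.8, -0.5]
width: 87.9
```

Run:
```python
from h import *
import pickle
o=ctrl.get_obs();print(o['ee_pos'],o['width'],o['t'],jaw(o),o['qpos'])
im=ctrl.get_image('wrist');save('w12',im);pickle.dump((o,im),open('w12.pkl','wb'))
```

```text
[503.01691922 246.51987679 217.39355533] 87.8608395437735 16.175 (array([[-0.64562807, -0.650094  ,  0.40067717],
       [-0.28315003, -0.28349486, -0.91621871],
       [ 0.7092182 , -0.70498827, -0.00104189]]), np.float64(-66.37946807470269)) [0.42819109 0.74316417 1.33861641 0.01251378 1.84810917 1.58471808]
```

View pics/w12.png

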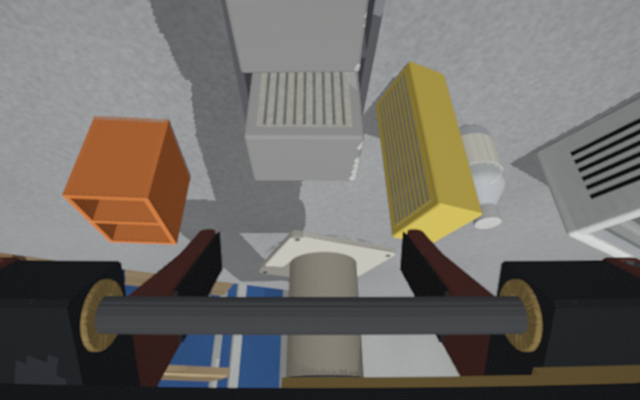

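Run:
```python
from h import *
import pickle
np.set_printoptions(suppress=True,precision=2)
o,im=pickle.load(open('w12.pkl','rb'));save('w12c',im,(220,50,390,200),4.5)
F=pz(im,[(247,130),(361,130),(351,180),(258,180)],155,o);print(F,F.mean(0))
print(cloud(im,o)[155,304])
```

```text
[[508.19 281.85 155.  ]
 [530.26 231.54 155.  ]
 [489.87 214.52 155.  ]
 [467.87 264.54 155.  ]] [499.05 248.11 155.  ]
[500.82 248.99 154.88]
```

View pics/w12c.png

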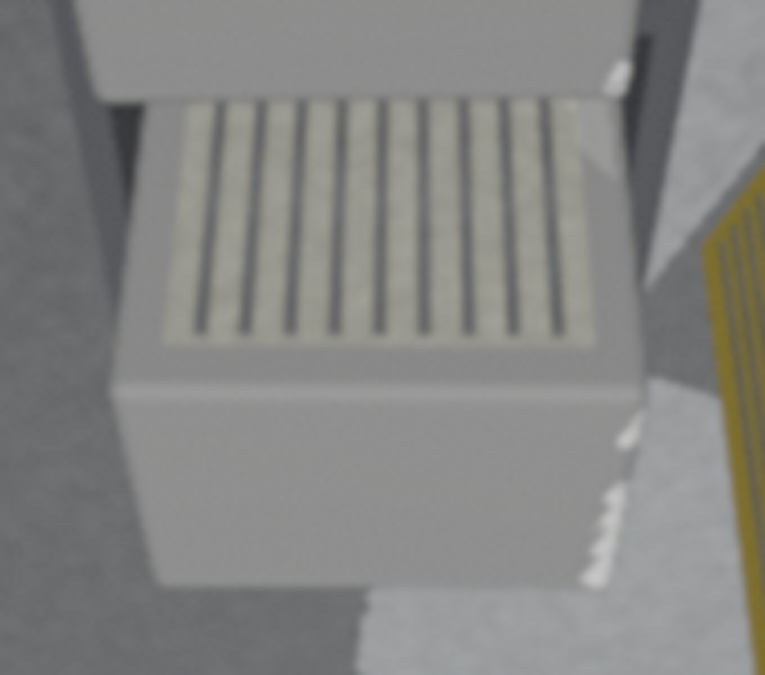

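Request:
servo_tool(moves="0 0.003 -0.03 0 0 0;0 0.003 -0.055 0 0 0;0 0.003 -0.075 0 0 0;0 0.003 -0.09 0 0 0;0 0.003 -0.09 0 0 0")

```text
t: 16.85
ee_pos: [501.8, 250.8, 128.7]
orientation: [1.162, -1.695, 2.017]
ft_force: [0.1, 0.5, 1.0]
width: 88.0
```

Request:
servo_tool(moves="0 0 0 0 0 0;0 0 0 0 0 0;0 0 0 0 0 0", hand=200)

```text
t: 17.23
ee_pos: [502.5, 251.2, 130.1]
orientation: [1.16, -1.697, 2.019]
ft_force: [0.5, -0.3, 0.6]
width: 61.4
```

Run:
```python
from h import *
import pickle
o=ctrl.get_obs();print(o['ee_pos'],o['width'],o['t'],o['ft_force'],o['moment'])
im=ctrl.get_image('side');save('s13',im,(180,50,360,220),3)
```

```text
[502.50922723 251.20558725 130.10107117] 61.427589736174035 17.225 [ 0.53383478 -0.31291097  0.58255491] [ 0.01751971 -0.22772072  0.09384189]
```

View pics/s13.png

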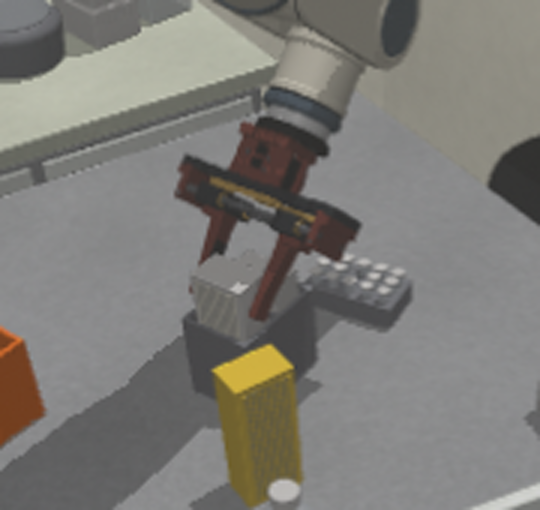

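Request:
servo_tool(moves="0 0 0 0 0 0;0 0 0 0 0 0;0 0 0.02 0 0 0;0 0 0.05 0 0 0;0 0 0.08 0 0 0;0 0 0.11 0 0 0;0 0 0.14 0 0 0;0 0 0.17 0 0 0", hand=255)

```text
t: 18.27
ee_pos: [502.1, 251.0, 301.3]
orientation: [1.16, -1.697, 2.019]
ft_force: [-0.6, 0.7, -3.1]
width: 59.9
```

Run:
```python
from h import *
import pickle
o=ctrl.get_obs();print(o['ee_pos'],o['width'],o['t'],o['ft_force'],o['moment'],o['qpos'])
im=ctrl.get_image('side');save('s14',im,(180,0,380,220),2.7)
```

```text
[502.08596157 251.04094935 301.34175744] 59.91964523664596 18.275 [-0.63780224  0.68732624 -3.11943491] [ 0.20589325 -0.46516196 -0.00618497] [0.43480277 0.65799367 1.29068925 0.01606407 1.97747564 1.59054839]
```

View pics/s14.png

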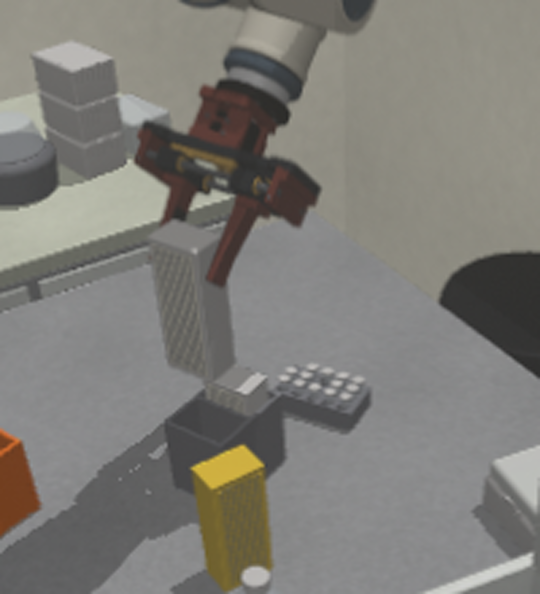

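Run:
```python
from h import *
import pickle
np.set_printoptions(suppress=True,precision=0)
o,t=pickle.load(open('top0.pkl','rb'))
print('tip',pz(t,[(299,99),(339,104),(336,134),(296,130)],69)[:,:2])
print('yel',pz(t,(np.array([(442,478),(522,473),(530,597),(447,600)])+.5)/5-.5+[170,120],150)[:,:2])
print('bot',pz(t,[(310,242)],110))
print('tube',pz(t,(np.array([(245,65),(295,150),(130,255),(75,165)])+.5)/5-.5+[170,120],40)[:,:2])
```

```text
tip [[806.  35.]
 [789. -75.]
 [704. -64.]
 [718.  45.]]
yel [[479. 139.]
 [481.  99.]
 [420.  96.]
 [419. 137.]]
bot [[412.  12. 110.]]
tube [[725. 264.]
 [675. 235.]
 [618. 327.]
 [670. 360.]]
```

Request:
servo_tool(moves="0.03 -0.05 0 0 0 7;0.06 -0.1 0 0 0 14;0.093 -0.161 0 0 0 20;0.093 -0.161 0 0 0 20;0.093 -0.161 0 0 0 20")

```text
t: 18.95
ee_pos: [594.9, 90.1, 299.3]
orientation: [1.546, -1.582, 2.208]
ft_force: [-0.2, 0.6, -2.9]
width: 60.0
```

Run:
```python
from h import *
o=ctrl.get_obs();M,_=jaw(o);print(o['ee_pos'],o['width'],o['t'],M,o['qpos'])
d=M[:,1]
for k in range(1,9): print((-d*10.6*k).round(1))
```

```text
[594.9261025   90.06721809 299.34285843] 60.01048972479142 18.95 [[-0.51071195 -0.51235554  0.69040937]
 [-0.48915362 -0.48723405 -0.7234167 ]
 [ 0.70703751 -0.7071738  -0.00178431]] [ 0.28666551  0.6793228   1.25678603 -0.34932547  1.91246868  1.09911293]
[5.4 5.2 7.5]
[10.9 10.3 15. ]
[16.3 15.5 22.5]
[21.7 20.7 30. ]
[27.2 25.8 37.5]
[32.6 31.  45. ]
[38.  36.2 52.5]
[43.4 41.3 60. ]
```

Request:
servo_tool(moves="0 0 0 5.4 5.2 7.5;0 0 0 10.9 10.3 15;0 0 0 16.3 15.5 22.5;0 0 0 21.7 20.7 30;0 0 0 27.2 25.8 37.5;0 0 0 32.6 31 45;0 0 0 38 36.2 52.5;0 0 0 43.4 41.3 60")

```text
t: 19.95
ee_pos: [594.6, 91.7, 299.5]
orientation: [-2.194, 0.983, -0.484]
ft_force: [-0.4, 0.1, -3.5]
width: 59.9
```

Request:
servo_tool(moves="0 0 0 5.4 5.2 7.5;0 0 0 10.9 10.3 15;0 0 0 16.3 15.5 22.5;0 0 0 21.7 20.7 30;0 0 0 27.2 25.8 37.5;0 0 0 32.6 31 45;0 0 0 38 36.2 52.5;0 0 0 43.4 41.3 60")

```text
t: 20.95
ee_pos: [594.7, 91.8, 299.5]
orientation: [-1.801, 0.125, 1.04]
ft_force: [-0.1, 0.1, -2.9]
width: 59.7
```

Run:
```python
from h import *
o=ctrl.get_obs();M,_=jaw(o);print(o['ee_pos'],o['width'],o['t'],M,o['qpos'])
# target: M0 spun by 180 about d; filter axes: M0^T up
M0=np.array([[-0.51071195,-0.51235554,0.69040937],[-0.48915362,-0.48723405,-0.7234167],[0.70703751,-0.7071738,-0.00178431]])
L=M@M0.T@[0,0,1];print('filter length dir',L,'z of jaw',M[2,2])
im=ctrl.get_image('side');save('s15',im,(180,0,420,240),2.4)
```

```text
[594.65486972  91.77401427 299.45201274] 59.71556723420259 20.95 [[ 0.62337655 -0.51208787 -0.59090413]
 [ 0.35754279 -0.48539564  0.79784349]
 [-0.69538826 -0.70863043 -0.11949093]] [ 0.28823588  0.67886987  1.25636356 -0.34630555  1.91246874 -1.86679063]
filter length dir [0.80394009 0.59463164 0.0096725 ] z of jaw -0.11949093064867827
```

View pics/s15.png

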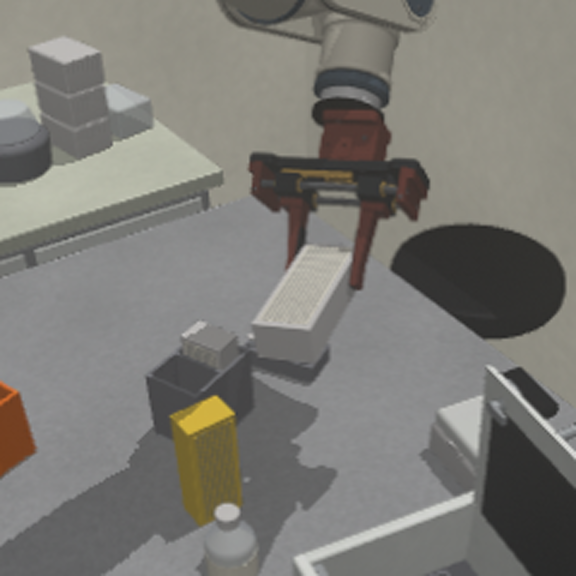

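Request:
servo_tool(moves="0 0 -0.02 5 4.7 6.9;0 0 -0.07 5 4.7 6.9;0 0 -0.12 5 4.7 6.9;0 0 -0.16 5 4.7 6.9;0 0 -0.2 5 4.7 6.9;0 0 -0.23 5 4.7 6.9;0 0 -0.24 5 4.7 6.9;0 0 -0.24 5 4.7 6.9")

```text
t: 22.0
ee_pos: [595.1, 90.7, 59.6]
orientation: [-1.71, 0.026, 1.181]
ft_force: [-0.1, 0.4, -2.2]
width: 60.2
```

Run:
```python
from h import *
import pickle
o=ctrl.get_obs();M,_=jaw(o);print(o['ee_pos'],o['width'],o['t'],M,o['qpos'])
M0=np.array([[-0.51071195,-0.51235554,0.69040937],[-0.48915362,-0.48723405,-0.7234167],[0.70703751,-0.7071738,-0.00178431]])
L=M@M0.T@[0,0,1];print('filter length dir',L,'z of jaw',M[2,2])
im=ctrl.get_image('side');save('s16',im,(240,40,440,240),3)
im=ctrl.get_image('wrist');save('w16',im);pickle.dump((o,im),open('w16.pkl','wb'))
```

```text
[595.05264089  90.70222547  59.59067298] 60.16265446285141 22.0 [[ 0.51974434 -0.51225112 -0.68371384]
 [ 0.48127415 -0.48566912  0.72972645]
 [-0.70586189 -0.70832499 -0.00589055]] [ 0.28685241  0.95400778  1.31987846 -0.32674913  1.59243823 -1.91667911]
filter length dir [0.73094927 0.6824293  0.00184855] z of jaw -0.005890553999980619
```

View pics/s16.png

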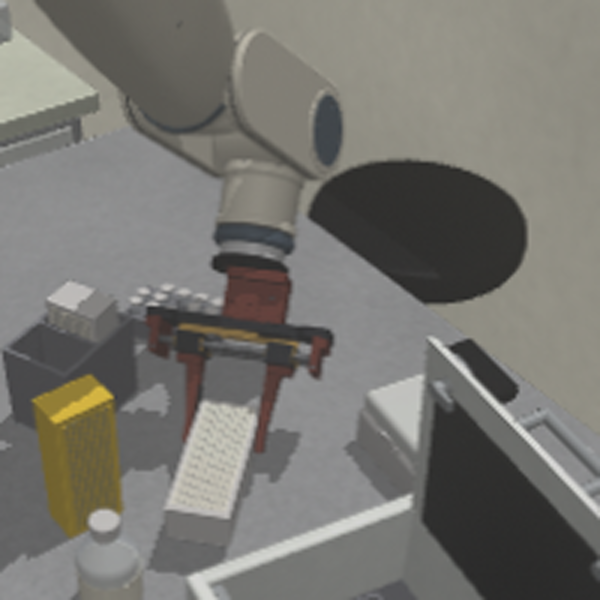

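View pics/w16.png

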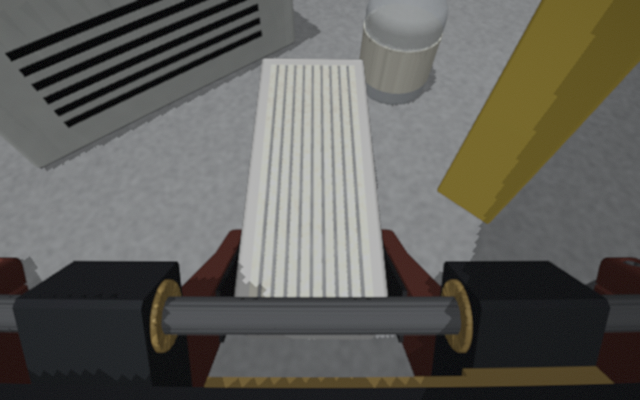

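Request:
servo_tool(moves="0 0 -0.01 0 0 0;0 0 -0.02 0 0 0;0 0 -0.026 0 0 0;0 0 -0.03 0 0 0;0 0 -0.032 0 0 0")

```text
t: 22.72
ee_pos: [595.1, 90.0, 28.2]
orientation: [-1.709, 0.027, 1.183]
ft_force: [-1.4, 1.8, 8.8]
width: 59.8
```

Run:
```python
from h import *
import pickle
o=ctrl.get_obs();print(o['ee_pos'],o['width'],o['t'],o['ft_force'],o['moment'])
im=ctrl.get_image('side');save('s17',im,(270,150,370,240),6)
```

```text
[595.0626276   90.01482292  28.24877012] 59.80731254569339 22.725 [-1.42222852  1.78639197  8.81217646] [-0.21636662  1.04406339 -0.22055022]
```

View pics/s17.png

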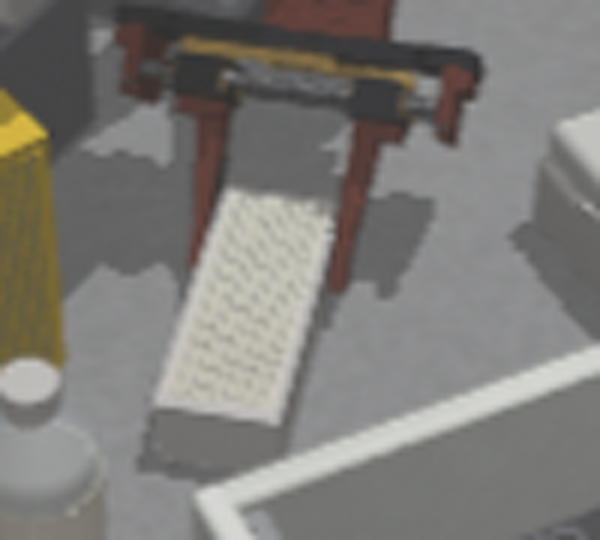

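Request:
servo_tool(moves="0 0 0 0 0 0;0 0 0 0 0 0;0 0 0 0 0 0;0.015 0.015 0.021 0 0 0;0.04 0.038 0.056 0 0 0;0.07 0.067 0.1 0 0 0;0.07 0.067 0.14 7 -7.4 0", hand=0)

```text
t: 23.65
ee_pos: [666.8, 160.1, 162.5]
orientation: [-1.672, -0.125, 1.052]
ft_force: [0.6, -0.4, -0.2]
width: 88.0
```

Run:
```python
from h import *
o=ctrl.get_obs();M,_=jaw(o);print(o['ee_pos'],o['width'],o['t'],M,o['qpos'])
d=M[:,1];a=np.cross(d,[0,0,-1]);s=np.linalg.norm(a);print(np.degrees(np.arcsin(s))*a/s)
```

```text
[666.82787778 160.0751414  162.53421509] 87.98813614624099 23.65 [[ 0.59934054 -0.41345391 -0.68545371]
 [ 0.56255846 -0.39163671  0.72811309]
 [-0.56949003 -0.82199547 -0.00213176]] [ 0.32064201  0.86291683  1.14897104 -0.24544928  1.68656814 -1.96317289]
[ 23.87320696 -25.20312973   0.        ]
```

Request:
servo_tool(moves="-0.027 -0.026 0.02 6 -6.3 0;-0.054 -0.052 0.04 12 -12.6 0;-0.081 -0.078 0.06 18 -19 0;-0.108 -0.104 0.07 23.9 -25.2 0;-0.108 -0.104 0.07 23.9 -25.2 0;-0.108 -0.104 0.07 23.9 -25.2 0")

```text
t: 24.4
ee_pos: [558.0, 53.0, 238.3]
orientation: [-1.49, -0.588, 0.586]
ft_force: [0.8, 0.3, 0.5]
width: 88.0
```

Run:
```python
from h import *
import pickle
o=ctrl.get_obs();M,j=jaw(o);print(o['ee_pos'],o['width'],o['t'],M,j,o['qpos'])
im=ctrl.get_image('wrist');save('w18',im);pickle.dump((o,im),open('w18.pkl','wb'))
```

```text
[558.02628221  52.98500323 238.31590321] 87.97265442285212 24.4 [[ 7.31419477e-01  1.73077383e-03 -6.81925621e-01]
 [ 6.81926355e-01  2.14507307e-04  7.31420809e-01]
 [ 1.41220202e-03 -9.99998479e-01 -1.02336547e-03]] 132.9943297098683 [ 7.33905147e-02  3.32471473e-01  1.77813188e+00  1.01552508e-04
  1.02924746e+00 -2.24785142e+00]
```

View pics/w18.png

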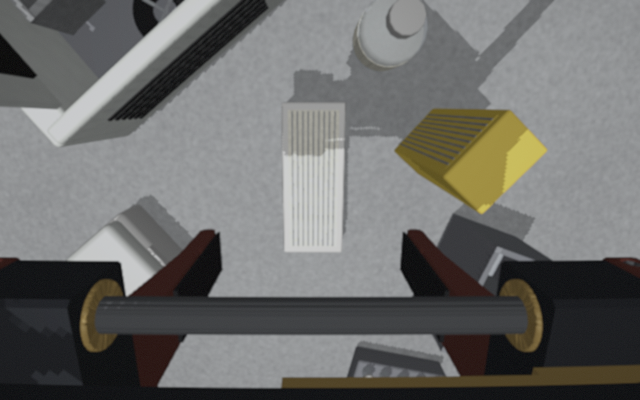

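Run:
```python
from h import *
import pickle
np.set_printoptions(suppress=True,precision=2)
o,im=pickle.load(open('w18.pkl','rb'));save('w18c',im,(265,85,365,270),3.2)
F=pz(im,[(283.5,102.5),(344.5,102),(342,252),(284,251.5)],40,o)
e=F[3]-F[0]+F[2]-F[1];print(F[:,:2],F.mean(0),np.linalg.norm(e)/2,np.degrees(np.arctan2(e[1],e[0])))
print(cloud(im,o)[180,313],cloud(im,o)[130,313])
```

```text
[[523.64 -14.74]
 [484.8   26.29]
 [593.32 128.63]
 [633.61  84.57]] [558.84  56.19  40.  ] 148.65796824487268 42.70591571438662
[558.5   55.23  39.97] [523.34  22.37  40.99]
```

View pics/w18c.png

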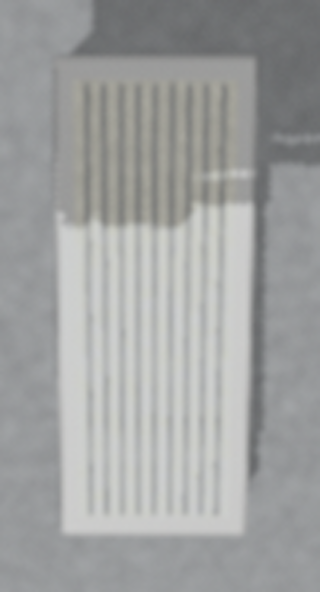

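Request:
servo_tool(moves="0.001 0.003 -0.05 0 0 0;0.001 0.003 -0.1 0 0 0;0.001 0.003 -0.14 0 0 0;0.001 0.003 -0.17 0 0 0;0.001 0.003 -0.195 0 0 0;0.001 0.003 -0.211 0 0 0;0.001 0.003 -0.211 0 0 0")

```text
t: 25.32
ee_pos: [557.9, 56.7, 24.9]
orientation: [-1.488, -0.586, 0.59]
ft_force: [1.3, -0.3, -0.4]
width: 87.6
```

Request:
servo_tool(moves="0 0 0 0 0 0;0 0 0 0 0 0;0 0 0 0 0 0;0 0 0 0 0 0;0 0 0 0 0 0", hand=255)

```text
t: 25.95
ee_pos: [558.7, 56.1, 27.3]
orientation: [-1.49, -0.589, 0.586]
ft_force: [0.1, -0.9, 6.7]
width: 60.1
```

Run:
```python
from h import *
import pickle
o=ctrl.get_obs();M,j=jaw(o);print(o['ee_pos'],o['width'],o['t'],j,o['qpos'],o['ft_force'])
im=ctrl.get_image('side');save('s19',im,(200,80,500,340),2)
s=im
U=(np.array([526,-235.5,0]));Ru=R.from_euler('z',-.163)
print(proj(s,[U+Ru.apply(p) for p in([0,0,45],[115,140,116],[115,-140,116],[-115,-140,116],[-115,140,116],[79,34,75],[79,-34,75],[39,34,75],[39,-34,75],[-79,34,75],[-79,-34,75],[-39,34,75],[-39,-34,75])]).round(1))
pickle.dump((o,im),open('s19.pkl','wb'))
```

```text
[558.74819396  56.1112158   27.33867619] 60.09141467412027 25.95 133.02045862076483 [ 7.85922977e-02  6.56625030e-01  1.86838747e+00  1.01350090e-03
  6.14782401e-01 -2.24388067e+00] [ 0.09912054 -0.9486394   6.65357995]
[[369.7 275.4]
 [382.6 201.1]
 [454.1 287.2]
 [360.6 333.5]
 [300.4 231.1]
 [391.5 245.8]
 [407.7 266.8]
 [377.6 251.6]
 [393.4 273.3]
 [334.  269.6]
 [348.5 293.2]
 [349.3 263.3]
 [364.2 286.3]]
```

View pics/s19.png

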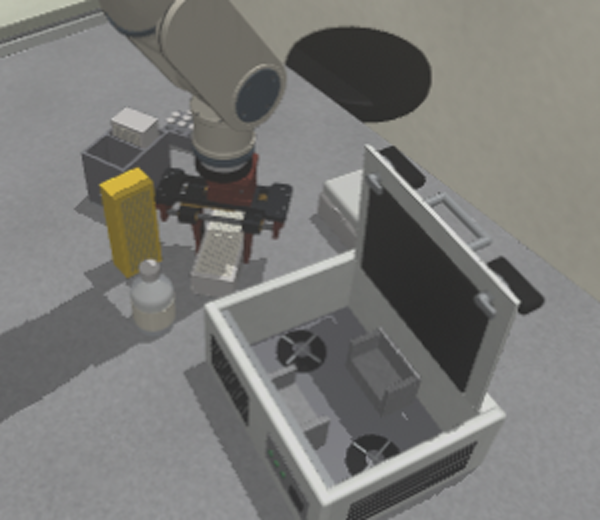

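Request:
servo_tool(moves="0 0 0.03 0 0 0;0 0 0.08 0 0 0;0 0 0.14 0 0 0;0 0 0.2 0 0 0;0 0 0.24 0 0 0;0 0 0.24 0 0 0")

```text
t: 26.75
ee_pos: [559.7, 56.2, 269.7]
orientation: [-1.491, -0.593, 0.582]
ft_force: [-0.5, -0.7, -2.6]
width: 59.8
```

Run:
```python
from h import *
import pickle
o=ctrl.get_obs();M,j=jaw(o);print(o['ee_pos'],o['width'],o['t'],j,o['qpos'],o['ft_force'])
im=ctrl.get_image('top');save('t20',im,(330,130,480,260),5);pickle.dump((o,im),open('t20.pkl','wb'))
_,s=pickle.load(open('s19.pkl','rb'));save('s19c',s,(300,200,460,340),5)
```

```text
[559.72441849  56.18943997 269.66530995] 59.7920706467654 26.75 133.02848636536623 [ 7.86116505e-02  2.96609293e-01  1.74899784e+00  6.22558834e-04
  1.08911573e+00 -2.24347095e+00] [-0.51131136 -0.71394838 -2.60987508]
```

View pics/t20.png

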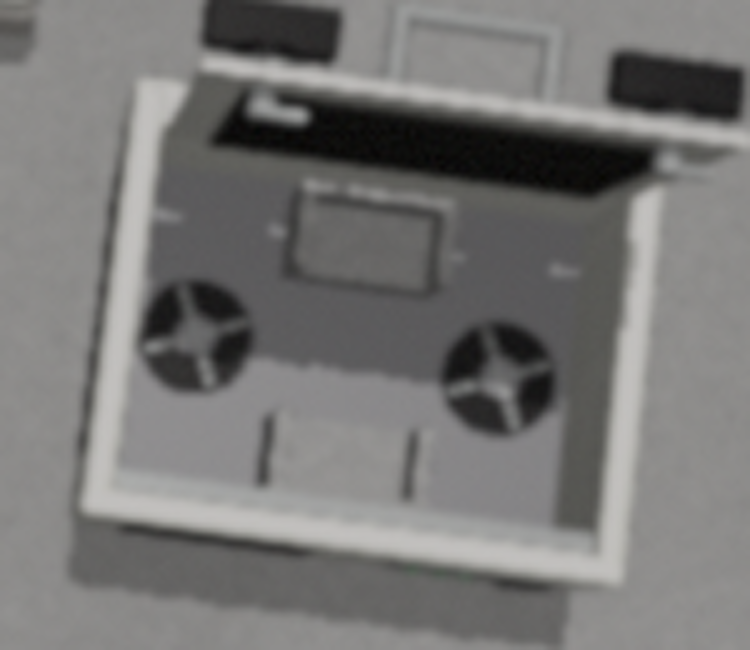

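View pics/s19c.png

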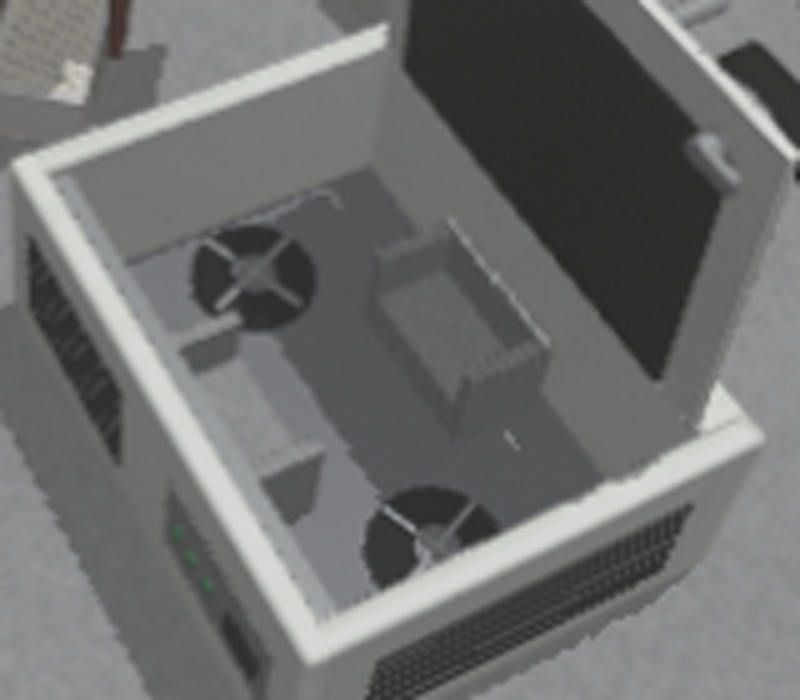

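Run:
```python
from h import *
import pickle
np.set_printoptions(suppress=True,precision=1)
o,t=pickle.load(open('t20.pkl','rb'));_,s=pickle.load(open('s19.pkl','rb'))
def m(p): return pz(t,(np.array(p)+.5)/5-.5+[330,130],45)
P=m([(290,272),(435,294),(275,412),(417,432)]);print(P[:,:2],P.mean(0))
print(np.linalg.norm(P[0]-P[1]),np.linalg.norm(P[0]-P[2]))
d=P[0]+P[2]-P[1]-P[3];print('yaw',np.arctan2(-d[0],d[1]))
d=P[0]+P[1]-P[2]-P[3];print('yaw',np.arctan2(d[1],d[0]))
# side: inner ledge far corners
def ms(p,z): return pz(s,(np.array(p)+.5)/5-.5+[300,200],z)
# cheek tops inner ends z=75: far left(378,258..), far right (458,375); near left (240,318) near right(322,450)
Q=ms([(378,256),(462,378),(240,320),(322,450)],75);print(Q[:,:2],Q.mean(0))
C=cloud(t);print(C[178,403],C[221,398])
U=(np.array([526,-235.5,0]));Ru=R.from_euler('z',-.163)
pr=proj(t,[U+Ru.apply(p) for p in([115,140,116],[115,-140,116],[-115,-140,116],[-115,140,116])])
print((pr-[330,130]+.5)*5-.5)
```

```text
[[ 566.6 -201.6]
 [ 552.7 -280.7]
 [ 490.1 -190.1]
 [ 477.4 -267. ]] [ 521.7 -234.8   45. ]
80.27855557792509 77.33596809525724
yaw -0.16951438844590033
yaw -0.16439245797719143
[[ 566.7 -203.2]
 [ 552.7 -277.3]
 [ 489.4 -194. ]
 [ 476.2 -268.9]] [ 521.3 -235.9   75. ]
[ 581.7 -244.    48.7] [ 464.8 -225.3   45.8]
[[138.1  72.6]
 [668.2 147.6]
 [624.7 586.6]
 [ 80.1 511.2]]
```

Request:
servo_tool(moves="-0.01 -0.015 0 0 0 -10.5;-0.03 -0.045 0 0 0 -21;-0.05 -0.075 0 0 0 -31.5;-0.07 -0.1 0 0 0 -42;-0.085 -0.125 0 0 0 -52.5;-0.1 -0.15 0 0 0 -63;-0.12 -0.18 0 0 0 -73.5;-0.14 -0.206 0 0 0 -84")

```text
t: 27.8
ee_pos: [416.1, -150.2, 264.0]
orientation: [-1.496, 0.567, -0.561]
ft_force: [0.2, 0.6, -2.4]
width: 60.0
```

Request:
servo_tool(moves="-0.02 -0.03 0 0 0 -10.5;-0.042 -0.061 0 0 0 -21;-0.042 -0.061 0 0 0 -31.5;-0.042 -0.061 0 0 0 -42;-0.042 -0.061 0 0 0 -52.5;-0.042 -0.061 0 0 0 -63;-0.042 -0.061 0 0 0 -73.5;-0.042 -0.061 0 0 0 -84")

```text
t: 28.8
ee_pos: [374.8, -210.1, 264.1]
orientation: [-0.855, 1.652, -1.644]
ft_force: [-0.8, -0.6, -3.0]
width: 60.1
```

Request:
servo_tool(moves="0 0 0 0 0 -10.5;0 0 0 0 0 -21;0 0 0 0 0 -31.5;0 0 0 0 0 -42;0 0 0 0 0 -52.5;0 0 0 0 0 -62;0 0 0 0 0 -64.5;0 0 0 0 0 -64.5")

```text
t: 29.8
ee_pos: [375.0, -210.2, 264.5]
orientation: [-0.171, -2.135, 2.131]
ft_force: [0.6, 0.1, -2.6]
width: 59.8
```

Run:
```python
from h import *
import pickle
o=ctrl.get_obs();M,j=jaw(o);print(o['ee_pos'],o['width'],o['t'],j,M[2],o['qpos'],o['ft_force'])
im=ctrl.get_image('wrist');save('w21',im);pickle.dump((o,im),open('w21.pkl','wb'))
```

```text
[ 375.03814201 -210.22450226  264.50002022] 59.79823254390335 29.8 -99.44340524431969 [ 0.00479907 -0.99998739 -0.00147905] [-5.38329455e-01  1.00744395e-01  2.01465462e+00 -4.36015609e-04
  1.03120157e+00  1.19750679e+00] [ 0.62752007  0.05808554 -2.59218682]
```

View pics/w21.png

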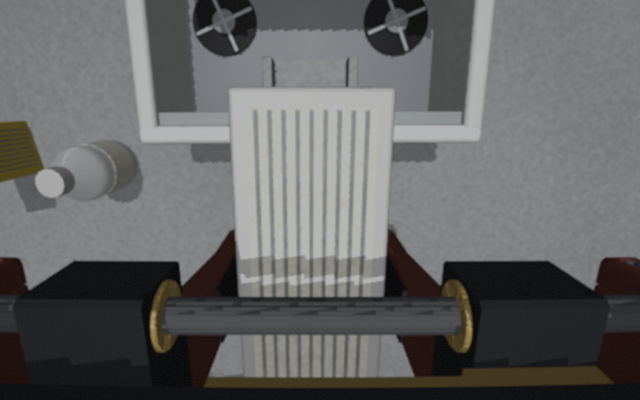

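Request:
servo_tool(moves="0.04 -0.006 0 0 0 0;0.079 -0.013 0 0 0 0;0.079 -0.013 0 0 0 0;0.079 -0.013 0 0 0 0")

```text
t: 30.35
ee_pos: [454.1, -223.4, 265.4]
orientation: [-0.172, -2.135, 2.133]
ft_force: [0.1, -0.1, -2.4]
width: 60.0
```

Run:
```python
from h import *
import pickle
o=ctrl.get_obs();M,j=jaw(o);print(o['ee_pos'],o['width'],o['t'],j,M[2])
im=ctrl.get_image('wrist');save('w22',im,(130,0,530,260),2);pickle.dump((o,im),open('w22.pkl','wb'))
```

```text
[ 454.12795473 -223.37260726  265.42969261] 59.994459085978356 30.35 -99.42569980926802 [ 3.63608178e-03 -9.99993110e-01 -7.48217792e-04]
```

View pics/w22.png

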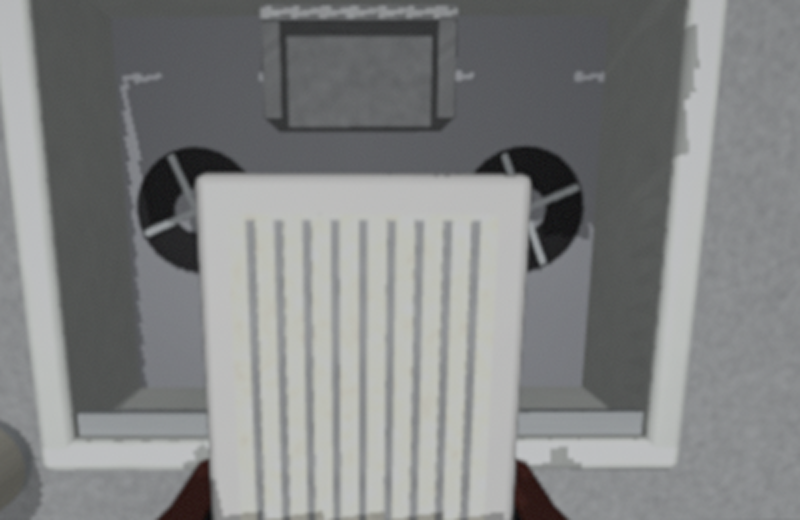

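Run:
```python
from h import *
import pickle
np.set_printoptions(suppress=True,precision=1)
o,im=pickle.load(open('w22.pkl','rb'))
def m(p,z): return pz(im,(np.array(p)+.5)/2-.5+[130,0],z,o)
P=m([(286,35),(434,35),(434,128),(286,128)],45);print(P[:,:2])
ux=np.array([np.cos(-.165),np.sin(-.165),0]);uy=np.array([-ux[1],ux[0],0])
print('w',np.linalg.norm(P[0]-P[1]),'l',np.linalg.norm(P[0]-P[3]))
print('center from edges', (P[0]+P[1])/2-79*ux, (P[2]+P[3])/2-39*ux)
Q=m([(263,20),(456,20),(263,118),(456,118)],75);print('cheek tops',Q[:,:2],np.linalg.norm(Q[0]-Q[1]),Q.mean(0)-59*ux)
F=m([(45,467),(677,467)],116);print('front',F,F.mean(0)+115*ux,'yaw',np.arctan2(*((F[0]-F[1])*[-1,1,1])[:2]))
d=P[0]+P[3]-P[1]-P[2];print('yaw',np.arctan2(-d[0],d[1]))
o1,im1=pickle.load(open('w21.pkl','rb'))
G=pz(im1,[(141,141),(480,140)],116,o1);print('front',G,G.mean(0)+115*ux,np.arctan2(-(G[0]-G[1])[0],(G[0]-G[1])[1]))
H=pz(im1,[(273,58.5),(349,58.5)],45,o1);print('near inner ledge',H,H.mean(0)+39*ux)
# filter in hand: top at TCP z -7+20=+13
z=o['ee_pos'][2]+13
T=m([(197,176),(531,176)],z);print('filter end',T,'rel tcp along',(T.mean(0)-o['ee_pos'])@ux,(T.mean(0)-o['ee_pos'])@uy,np.linalg.norm(T[0]-T[1]))
```

```text
[[ 607.5 -212.7]
 [ 596.1 -281. ]
 [ 555.2 -275.1]
 [ 566.9 -204.9]]
w 69.23489328271394 l 41.32130984119907
center from edges [ 523.9 -233.9   45. ] [ 522.6 -233.6   45. ]
cheek tops [[ 608.  -205.9]
 [ 594.5 -287.3]
 [ 569.1 -198.2]
 [ 555.1 -282. ]] 82.4903137209767 [ 523.5 -233.7   75. ]
front [[ 438.8  -80.   116. ]
 [ 393.5 -352.9  116. ]] [ 529.6 -235.3  116. ] yaw -0.16466963531466403
yaw -0.16507533633234964
front [[ 438.8  -80.1  116. ]
 [ 394.1 -353.   116. ]] [ 529.9 -235.4  116. ] -0.16216517583967913
near inner ledge [[ 492.1 -192.8   45. ]
 [ 480.2 -264.5   45. ]] [ 524.6 -235.1   45. ]
filter end [[ 533.4 -207.3  278.4]
 [ 523.8 -264.9  278.4]] rel tcp along 75.58563811415468 -0.35323427064303176 58.37862475039558
```

Run:
```python
from h import *
import pickle
np.set_printoptions(suppress=True,precision=1)
o,im=pickle.load(open('w22.pkl','rb'))
def m(p,z): return pz(im,(np.array(p)+.5)/2-.5+[130,0],z,o)
ux=np.array([np.cos(-.165),np.sin(-.165),0]);c=np.array([524,-234.5,0])
for r in(387,412,437):
  for z in(116,105,90,45,20): print(r,z,round(float((m([(150,r)],z)[0]-c)@ux),1),end=' | ')
C=cloud(im,o);print()
for r in(380,398,424,450): print(r,C[r//2,205],(C[r//2,205]-c)@ux)
s=ctrl.get_image('side');pickle.dump(s,open('s23.pkl','wb'));save('s23',s,(280,40,500,340),2)
```

```text
387 116 -73.3 | 387 105 -76.0 | 387 90 -79.7 | 387 45 -90.9 | 387 20 -97.0 | 412 116 -84.3 | 412 105 -87.4 | 412 90 -91.7 | 412 45 -104.5 | 412 20 -111.6 | 437 116 -95.5 | 437 105 -99.1 | 437 90 -103.9 | 437 45 -118.5 | 437 20 -126.5 | 
380 [ 451.3 -102.2   19.3] -93.4378958917817
398 [ 446.7 -109.    46.1] -96.82617366867285
424 [ 448.6 -128.3  109.8] -91.76704748017802
450 [ 438.7 -127.7  115.9] -101.67769016911708
```

View pics/s23.png

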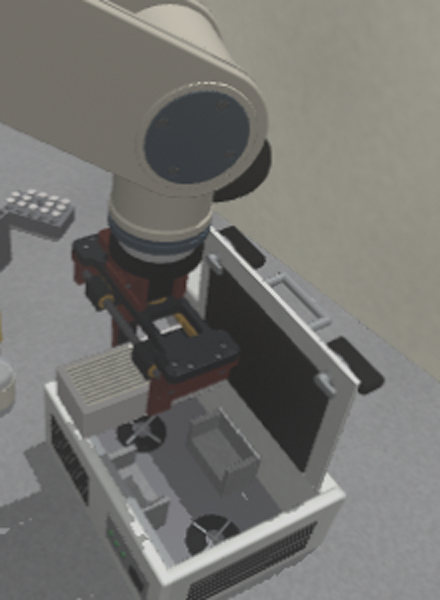

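Request:
servo_tool(moves="0.03 -0.005 -0.01 0 0 0;0.05 -0.008 -0.04 0 0 0;0.05 -0.008 -0.075 0 0 0;0.05 -0.008 -0.1 0 0 0;0.05 -0.008 -0.11 0 0 0;0.058 -0.009 -0.112 0 0 0;0.065 -0.01 -0.112 0 0 0;0.065 -0.01 -0.112 0 0 0")

```text
t: 31.45
ee_pos: [521.7, -234.4, 155.7]
orientation: [-0.178, -2.135, 2.137]
ft_force: [-0.2, 0.3, -1.9]
width: 59.8
```

Run:
```python
from h import *
import pickle
o=ctrl.get_obs();M,j=jaw(o);print(o['ee_pos'],o['width'],o['t'],j,M[2],o['ft_force'],o['moment'])
c=np.array([524.2,-234.5,0]);ux=np.array([np.cos(-.165),np.sin(-.165),0]);uy=np.array([-ux[1],ux[0],0]);print((o['ee_pos']-c)@ux,(o['ee_pos']-c)@uy)
im=ctrl.get_image('wrist');save('w24',im);pickle.dump((o,im),open('w24.pkl','wb'))
s=ctrl.get_image('side');save('s24',s,(280,100,480,340),2.4)
```

```text
[ 521.67395818 -234.36132978  155.69368161] 59.809665689507966 31.45 -99.45416103949623 [-1.62341080e-03 -9.99998422e-01  7.21948604e-04] [-0.22698378  0.26821938 -1.8636971 ] [0.0102925  0.23675056 0.00686082]
-2.514510924551633 -0.2781214020850537
```

View pics/w24.png

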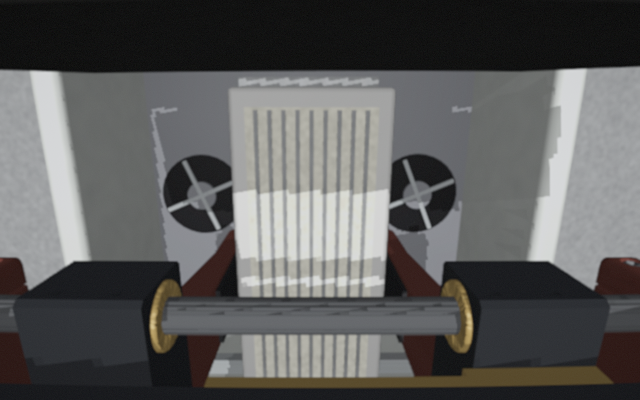

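View pics/s24.png

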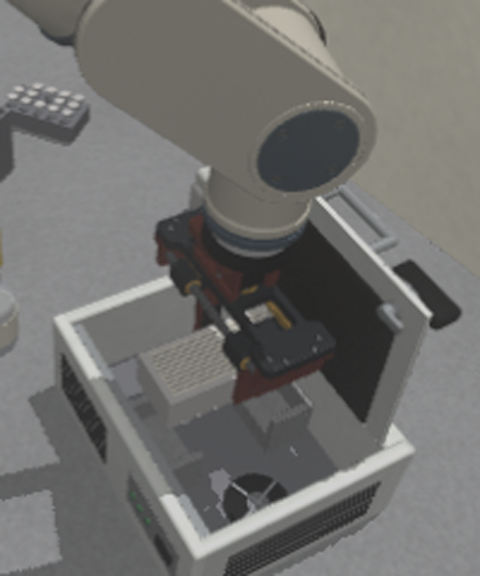

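Request:
servo_tool(moves="-0.001 0 -0.012 0 0 0;-0.001 0 -0.024 0 0 0;-0.001 0 -0.036 0 0 0;-0.001 0 -0.046 0 0 0;-0.001 0 -0.048 0 0 0")

```text
t: 32.17
ee_pos: [518.7, -233.7, 105.4]
orientation: [-0.174, -2.135, 2.133]
ft_force: [0.4, -0.2, -2.7]
width: 60.0
```

```bash
cat > st.py <<'E'
from h import *
import pickle
o=ctrl.get_obs();M,j=jaw(o);print(o['ee_pos'],o['width'],o['t'],j,M[2],o['ft_force'],o['moment'])
c=np.array([524.2,-234.5,0]);ux=np.array([np.cos(-.165),np.sin(-.165),0]);uy=np.array([-ux[1],ux[0],0]);print((o['ee_pos']-c)@ux,(o['ee_pos']-c)@uy)
E
python3 - <<'E'
exec(open('st.py').read())
im=ctrl.get_image('wrist');save('w25',im);pickle.dump((o,im),open('w25.pkl','wb'))
s=ctrl.get_image('side');save('s25',s,(280,140,460,340),3)
E
```

```text
[ 518.72707615 -233.65234638  105.42826552] 60.00950789658927 32.175 -99.47208359195083 [ 2.60453057e-03 -9.99996492e-01 -4.82802771e-04] [ 0.35553534 -0.2318398  -2.65290607] [-0.00353879  0.1953074   0.0084655 ]
-5.537821621206042 -0.06279941068731092
```

View pics/w25.png

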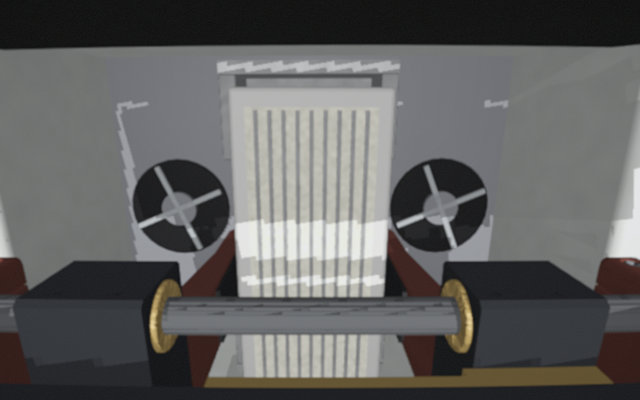

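View pics/s25.png

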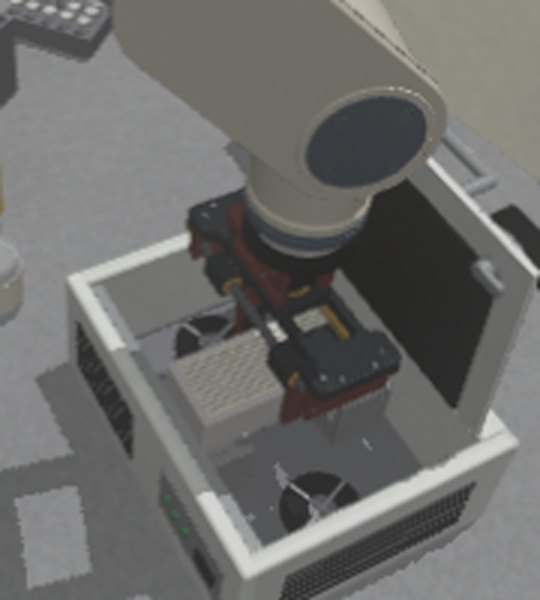

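Run:
```python
exec(open('st.py').read())
o,im=pickle.load(open('w25.pkl','rb'))
save('w25c',im,(200,40,420,140),3.6)
p=pz(im,[(222,74),(396,74),(311,74)],75,o);print(p,(p[2]-c)@ux,((p[0]+p[1])/2-c)@uy,np.linalg.norm(p[0]-p[1]))
```

```text
[ 519.21019977 -233.85707295  106.22888525] 59.91835580964707 32.275 -99.46866727602225 [ 1.33706296e-03 -9.99999100e-01 -1.10533244e-04] [ 1.12431619  0.52859444 -2.21197629] [0.03736061 0.13138656 0.04925907]
-5.027632805084909 -0.18539127891044507
[[ 608.07731174 -206.9433524    75.        ]
 [ 594.7865434  -286.34864378   75.        ]
 [ 601.18224393 -247.54833793   75.        ]] 78.07991837253887 0.7044886683423032 80.50990512188763
```

View pics/w25c.png

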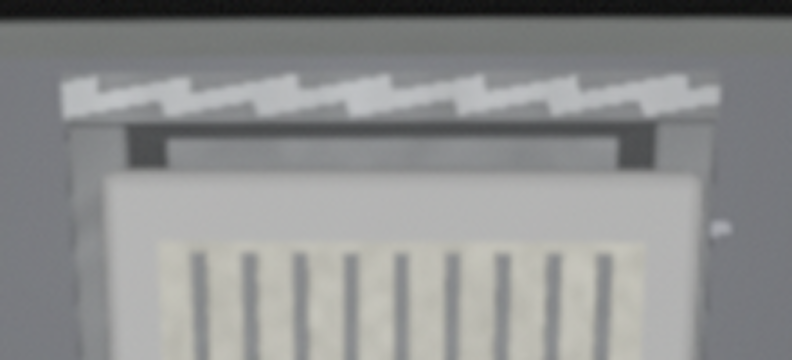

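Request:
servo_tool(moves="0.004 0 0 0 0 0;0.004 0 0 0 0 0;0.004 0 -0.006 0 0 0;0.004 0 -0.012 0 0 0;0.004 0 -0.018 0 0 0;0.004 0 -0.022 0 0 0;0.004 0 -0.022 0 0 0")

```text
t: 33.15
ee_pos: [523.0, -233.8, 84.1]
orientation: [-0.175, -2.135, 2.134]
ft_force: [-0.3, 0.8, -3.1]
width: 59.7
```

Run:
```python
exec(open('st.py').read())
im=ctrl.get_image('wrist');save('w26',im,(180,0,440,300),2);pickle.dump((o,im),open('w26.pkl','wb'))
s=ctrl.get_image('side');save('s26',s,(300,180,440,300),5)
```

```text
[ 522.97403855 -233.78202377   84.08783496] 59.731294054432794 33.15 -99.47479470826143 [ 1.69128119e-03 -9.99998543e-01 -2.30762525e-04] [-0.3467832   0.77576269 -3.07807264] [-0.0112555   0.17562706  0.01844101]
-1.32724014985091 0.5068579020365342
```

View pics/w26.png

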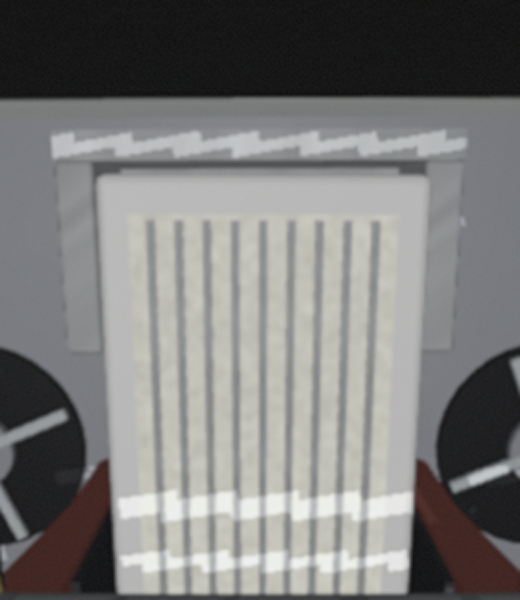

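View pics/s26.png

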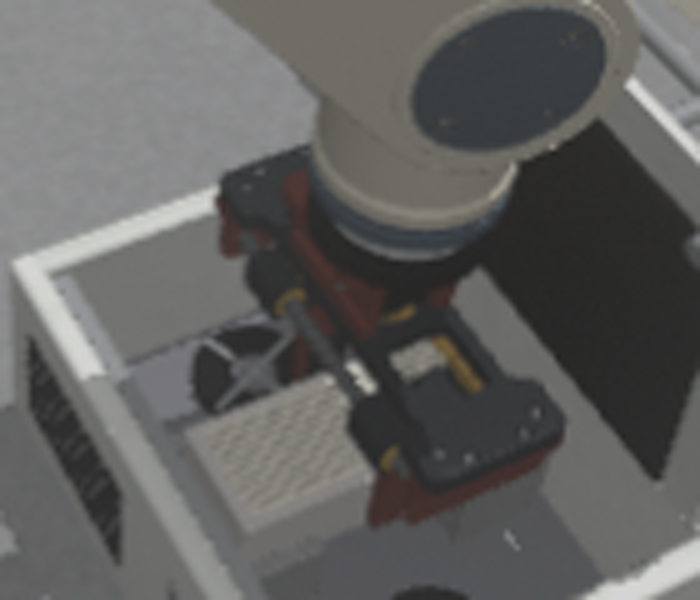

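Request:
servo_tool(moves="0 0 -0.004 0 0 0;0 0 -0.007 0 0 0;0 0 -0.009 0 0 0;0 0 -0.011 0 0 0;0 0 -0.012 0 0 0;0 0 -0.012 0 0 0")

```text
t: 34.0
ee_pos: [523.3, -233.9, 72.6]
orientation: [-0.176, -2.135, 2.135]
ft_force: [-0.5, 0.6, -2.6]
width: 60.1
```

```bash
python3 st.py
```

```text
[ 523.27582412 -233.90988336   72.5560794 ] 60.09577946250266 34.0 -99.47011136458579 [ 8.62789844e-04 -9.99999627e-01  3.57037228e-05] [-0.46161641  0.64718332 -2.59248922] [ 0.02215789  0.16901965 -0.00246452]
-1.0085520847220064 0.4303038469032011
```

No contact yet; lower 1–2 mm more.

Request:
servo_tool(moves="0 0 -0.001 0 0 0;0 0 -0.0015 0 0 0;0 0 -0.002 0 0 0;0 0 -0.002 0 0 0")

```text
t: 34.5
ee_pos: [523.4, -233.9, 72.3]
orientation: [-0.176, -2.135, 2.135]
ft_force: [-4.7, 1.3, 15.1]
width: 60.4
```

```bash
python3 st.py
```

```text
[ 523.35536895 -233.94692664   72.32509383] 60.4096402964318 34.5 -99.47835658091866 [ 4.93123215e-04 -9.99999878e-01  3.46371635e-05] [-4.70367549  1.32331572 15.05579386] [0.7112723  1.02926546 0.00984989]
-0.9240031583675928 0.40682909632650327
```

Request:
servo_tool(moves="0 0 0 0 0 0;0 0 0 0 0 0;0 0 0 0 0 0;0 0 0 0 0 0;0 0 0.02 0 0 0;-0.005 0.001 0.05 0 0 0;-0.015 0.002 0.09 0 0 0;-0.03 0.005 0.13 0 0 0", hand=0)

```text
t: 35.5
ee_pos: [493.3, -229.0, 203.0]
orientation: [-0.177, -2.135, 2.136]
ft_force: [0.2, -0.3, -0.0]
width: 87.9
```

Request:
servo_tool(moves="-0.03 0.005 0.03 0 0 0;-0.06 0.01 0.06 0 0 0;-0.09 0.015 0.08 0 0 0;-0.09 0.015 0.08 0 0 0")

```text
t: 36.0
ee_pos: [402.7, -214.0, 283.1]
orientation: [-0.181, -2.134, 2.138]
ft_force: [1.1, 0.5, 0.5]
width: 87.9
```

Run:
```python
exec(open('st.py').read())
im=ctrl.get_image('wrist');save('w27',im);pickle.dump((o,im),open('w27.pkl','wb'))
s=ctrl.get_image('side');save('s27',s,(240,90,460,340),2.4)
t=ctrl.get_image('top');save('t27',t)
pickle.dump((s,t),open('st27.pkl','wb'))
```

```text
[ 402.70998884 -213.98536397  283.09351783] 87.88290906952973 36.0 -99.51729331063663 [-0.00315385 -0.99999392  0.00148442] [1.09577166 0.45169774 0.51454946] [-0.01022411  0.12142629 -0.01047631]
-123.20955379046825 0.2809960037204721
```

View pics/w27.png

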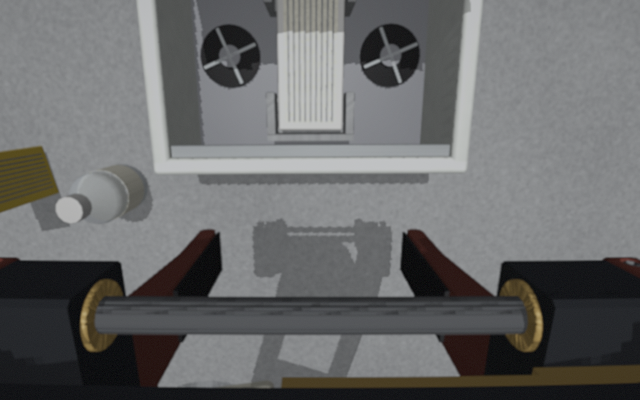

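View pics/s27.png

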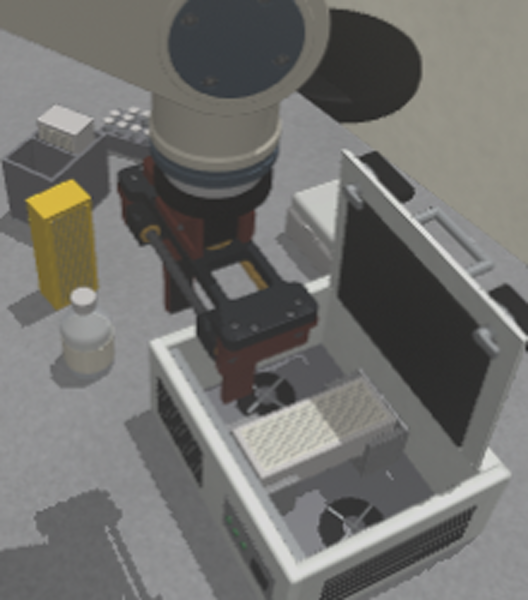

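View pics/t27.png

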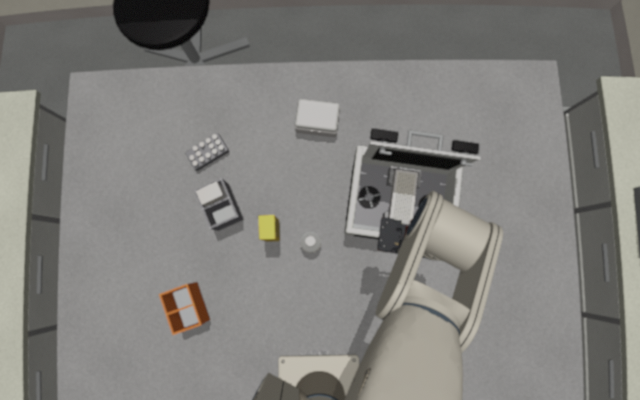

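Run:
```python
exec(open('st.py').read())
o,im=pickle.load(open('w27.pkl','rb'));s,t=pickle.load(open('st27.pkl','rb'))
np.set_printoptions(suppress=True,precision=3)
def fit(C,n):
    P=C.reshape(-1,3);l=np.c_[(P-c)@ux,(P-c)@uy,P[:,2]]
    k=(abs(l[:,0])<68)&(abs(l[:,1])<24)&(abs(l[:,2]-85)<10);q=l[k]
    A=np.c_[q[:,:2],np.ones(len(q))];r=np.linalg.lstsq(A,q[:,2],rcond=None)[0];print(n,k.sum(),'slopes x,y, z',r,q[:,0].min(),q[:,0].max())
fit(cloud(im,o),'wrist');fit(cloud(s),'side');fit(cloud(t),'top')
p=pz(im,[(279,130),(341,130)],85,o);print('near end local x,y',(p.mean(0)-c)@ux,(p.mean(0)-c)@uy)
# hatch plane from side
C=cloud(s).reshape(-1,3);l=np.c_[(C-c)@ux,(C-c)@uy,C[:,2]]
k=(abs(l[:,1])<110)&(l[:,2]>170)&(l[:,2]<290)&(l[:,0]>40)&(l[:,0]<120);q=l[k]
A=np.c_[q[:,2],np.ones(len(q))];r=np.linalg.lstsq(A,q[:,0],rcond=None)[0];print('hatch',k.sum(),r,'angle',np.pi/2+np.arctan(r[0]))
```

```text
[ 403.9248216  -214.08648124  280.77619412] 87.89322834458748 36.15 -99.4722960970187 [-1.11464373e-04 -9.99999953e-01  2.84759041e-04] [ 0.1901045   0.5304716  -0.53848004] [-0.01471899  0.18317887  0.04144536]
-121.99461170336573 0.3807911909828344
wrist 6506 slopes x,y, z [-0.001  0.001 85.492] -67.75669761214125 37.332929074371684
side 1018 slopes x,y, z [ 0.001 -0.027 83.843] -67.94932280430514 67.92653755269612
top 896 slopes x,y, z [-0.004  0.007 85.6  ] -67.84839705535049 67.98214914216685
near end local x,y -75.06563857645422 0.6179561018693539
hatch 3627 [ 0.107 54.529] angle 1.6770990877789123
```

```bash
python3 -c "
from workcell import ctrl
print(ctrl.close_job())"
```

```text
the job is handed in; nothing more can be done
None
```

The new filter is lying flat in the seat and the hatch is standing open. I handed the job in at about 36 s of the 72 s allowed. No verdict was reported.

**What I did:** I turned both wing fasteners about a quarter turn and swung the hatch up by its handle. I then took the longer white filter (the one nearer the robot in the grey rack) and laid it on the bench. There I regripped it by its middle, lowered it into the seat until I felt about 15 N of contact, let go and backed away.

**What my last checks showed:**
- **Filter:** its top is about 85.5 mm above the bench, against 85 mm expected. It is flat to within about 0.01 rad in the wrist and top views, and centred to about 1 mm.
- **Hatch:** it stands by itself. The depth fit put it at 1.68 rad. The handle position when I let go suggested about 1.5 rad. These disagree, but both are well above 1.25.
- **Fasteners:** both wings looked parallel to the front edge after turning. From the gripper's turn angle I estimate both at about 1.56 rad.
- **Everything else:** the shorter filter is still in the rack. The tip box, bottle and tube rack look unmoved in the top view. The gripper was clear of everything.

**Also disagreed:** the side camera's depth showed a cross slope of 0.027 rad and a top height of 83.8 mm. The seat centre also differed by 2–3 mm between cameras; I relied on the wrist camera.

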